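Lock the bamboo tiers with a tapped-in wedge

TASK

Lock the bamboo tiers: take the dark wedge, which stands on its side in the grey tray, tip it over onto the shelf so that its green-marked face is up, let it go, and start its thin end in the slot at the foot of the tiers by hand (two centimetres or so, no further). Let go of it, then tap it fully home with the orange-ended block, in at least two separate taps, the last one finding that the wedge no longer moves. Leave the block standing upright on the shelf, and do not disturb the jars, the tumbler, the comb or the tweezer.

Things in the scene. Friction and masses are not known exactly. Their poses are not given: they have to be found in the camera images.
- wedge: Loose dark wood wedge, 120 x 46 mm, 0.11 kg, at first standing on a long side, 46 mm tall. Axes of that stance: x to the thin end, y out of the green sloping face, z up; origin centre of underside. Flat face: plane y=-15. Head x -60..-20: parallel, y -15..15 (30 thick); then the green face slopes to y=-5 at x=60 (10 thick). Centre of mass near x=-10, y=-2. Lying green up, its y points up.
- wedge_toe (a point): Centre of the wedge's thin end face (wedge x 60, y -10, z 23 mm).
- wedge_butt (a point): Centre of the wedge's thick end face, the face to be tapped (wedge x -60, y 0, z 23 mm).
- wedge_mark (a point): Centre of the green mark on the wedge's head (wedge x -40, y 15, z 23 mm); 30 mm above the shelf when the wedge lies on its flat face. A push near the top edge of this face of the standing wedge tips it over its lower flat-face edge, onto its flat face, green up.
- tray: Fixed low grey tray, open on top, 150 (x) by 114 (y) by 30 mm, walls and floor 5 mm, inside 140 by 104 mm; origin under its centre. The wedge's length lies along the tray's x, near its middle. Too narrow to tip the wedge flat inside.
- organiser: Fixed two-tier bamboo organiser, 200 wide, 180 mm deep. Origin: on the shelf, centre of the slot mouth in its front; +x runs level into the slot, +y along the front, z up. Slot: floor is the shelf, 52 mm wide (y -26..26), 44 high, solid stop at x=60. open on top for its first 35 mm. Behind x=0: plinth 44 high; lower deck from x=35, 72 high; upper from x=90, 182. Wedge home: thin end on the stop, 60 mm left out.
- lock_bar (a joint): Steel bar, 12 mm round, across the slot (along y), 10 mm behind the mouth, sprung down. Joint: metres lifted; at 0 its underside is 14 mm above the shelf, with the wedge home it reads about 0.009. It meets the wedge's slope when the thin end is about 25 mm in; from there driving takes roughly 5 to 16 N, rising, and the wedge stays where it is left.
- block: Loose tapping block, pale wood with orange ends, 80 (x) by 44 (y) by 50 mm tall, 0.16 kg; origin at the centre of its underside. Either orange end taps the wedge.
- cream_jar: Loose white cream jar with metal lid, 60 mm across, about 55 mm tall; origin at the centre of its underside. Leave alone.
- tumbler: Loose blue tumbler, 64 mm across, 75 mm tall; origin at the centre of its underside. Leave alone.
- glass_jar: Loose glass jar, 56 mm across, about 70 mm tall, on the upper deck; origin at the centre of its underside. Leave alone.
- comb: Loose black comb, 130 mm long (its y), on the lower deck. Leave alone.
- tweezer: Loose steel tweezer, 95 mm long (its x), on the upper deck. Leave alone.
- pump: Fixed white pump dispenser, 66 mm across, 176 mm tall, with a 50 mm nozzle to its -x; origin at the centre of its underside. Leave alone.

How it is judged:
On the way, in this order (a step that is already met when the one before it is completed fails the run):
1. the wedge lies on the shelf, green face up, not held, not yet in the slot (angle between wedge's own y axis and vertical below 0.1 rad and height (world z) of wedge_mark between 0.025 and 0.0335 m and contact force between the fingers and wedge below 0.1 N and x of wedge_toe in the frame of organiser below 0.005 m), for 0.15 s.
2. the wedge's thin end stands in the slot (at least 8 mm), let go (y of wedge_toe in the frame of organiser between -0.008 and 0.008 m and angle between the x axis of wedge and the x axis of organiser, either way round below 0.12 rad and angle between wedge's own y axis and vertical below 0.1 rad and height (world z) of wedge_mark above 0.025 m and x of wedge_toe in the frame of organiser above 0.008 m and contact force between the fingers and wedge below 0.1 N), for 0.15 s.
3. the block taps the wedge (contact force between block and wedge above 2 N), for 0.02 s.
4. the block comes off the wedge (contact force between block and wedge below 0.1 N), for 0.1 s.
5. a further tap with the block finds the wedge home (x of wedge_toe in the frame of organiser above 0.056 m and y of wedge_toe in the frame of organiser between -0.008 and 0.008 m and angle between the x axis of wedge and the x axis of organiser, either way round below 0.12 rad and angle between wedge's own y axis and vertical below 0.1 rad and height (world z) of wedge_mark above 0.025 m and contact force between block and wedge above 2 N), for 0.02 s.
At the end, for the whole second after the job is handed in: The wedge is in the slot, green face up within 6 degrees, its thin end within 4 mm of the stop (60 mm deep), the lock bar lifted more than 6 mm; the block stands upright on the shelf (within 7 degrees); wedge and block at rest and released (x of wedge_toe in the frame of organiser above 0.056 m and y of wedge_toe in the frame of organiser between -0.008 and 0.008 m and angle between the x axis of wedge and the x axis of organiser, either way round below 0.12 rad and angle between wedge's own y axis and vertical below 0.1 rad and height (world z) of wedge_mark above 0.025 m and value of joint lock_bar above 0.006 m and linear speed of each of wedge, block below 0.02 m/s and height (world z) of block below 0.008 m and angle between block's own z axis and vertical below 0.12 rad); the robot touches nothing.
It fails at once if the fingers push the wedge more than 40 mm into the slot (that is the block's work) (x of wedge_toe in the frame of organiser above 0.04 m and (y of wedge_toe in the frame of organiser between -0.008 and 0.008 m and angle between the x axis of wedge and the x axis of organiser, either way round below 0.12 rad and angle between wedge's own y axis and vertical below 0.1 rad and height (world z) of wedge_mark above 0.025 m) and contact force between the fingers and wedge above 1 N).
It fails at once if a bystander is moved more than 20 mm or tipped (distance of any of cream_jar, tumbler, glass_jar, comb, tweezer from where it was at the start of the episode above 0.02 m or angle between any of cream_jar, tumbler, glass_jar, comb, tweezer's own z axis and vertical above 0.3 rad).
It also fails if it takes over 72 s, if anything falls off the work surface, if the arm or the gripper's body presses on something with over 40 N, if the wrist force passes 120 N, or if a joint passes its speed limit or range.

ROBOT

A 6-joint arm with a two-finger parallel gripper is mounted at the origin on the work surface. World frame = base frame: x ahead of the robot, y to its left, z up, the work surface at z = 0. Lengths are in m, angles in rad, forces in N, time in s.
With the tool pointing down it reaches from about 0.275 to 0.85 m from the base axis. Payload 5.2 kg.
Tool frame: the origin (TCP) lies on the centre line of the jaws, within the pads' length; the fingertips stand 25 mm ahead of it and the grasp point (between the pads) lies 6 mm ahead of it; z points along the fingers, y is the direction in which the jaws open and shut (so a half turn about z gives the same grasp; the last joint's range is limited). The gripper opens to 85 mm and grips with 20 to 120 N. Pads are 22 mm wide; open, the fingers measure 114 mm over their backs; the gripper's body (76 mm by 85 mm) begins 54 mm behind the grasp point. The pads swing forward as they close: fully open they stand 13 mm farther back than shut.
Start: joints at [-1.512, 0.259, 1.535, -0, 1.348, -0.203], TCP at [0.142, -0.531, 0.233] pointing down, gripper open.
Joint ranges: [-3.14, 3.14], [-0.91, 2.08], [0.19, 2.58], [-1.22, 4.36], [0.22, 2.71], [-3.12, 3.12]. Speed limits (rad/s): [2.57, 2.57, 3.14, 3.14, 3.14, 3.14].

INTERFACE

Orientations are given as a 3x3 rotation matrix whose columns are the frame's x, y, z axes.
In Python, from plant import env gives the robot as it stands. The module is installed in compiled form; this text tells all that it offers.
- The arm moves only by the tool servo_tool, never from a script. Its arguments are lists of equal length, an entry for each row: "hand": the finger opening in mm, from 0 to 85.4; "xyz": the shift along the tool's x, y, z each as a share of 0.1 m, from -1 to 1, a list of three; "dr": the turn, a rotation vector about the tool's x, y, z each as a share of 0.5 rad, from -1 to 1, a list of three. A call has 1 to 5 rows; each row is the pose to reach, as a shift and turn from the pose commanded when the call began, along the tool's axes at that moment; what a row does not reach only later rows make up. A row lasts 1/8 s, in which the tool goes at most 62.5 mm and 10.7 degrees, less where a joint would pass 70% of its speed; a pose out of reach is approached as far as the arm can. A call with a number of a shift or a turn outside -1 to 1 is refused whole. A call with a gripper value outside its range is refused whole. The fingers move at their own pace and stop on an object; "force" is the grip in N (left out, the last holds). Time passes only in rows, so rows that repeat a pose let the fingers close. It gives the time, the measured TCP pose, the force and the opening at its end, in the units of the state.
- env.sense(): the state, without advancing time (a new reading comes with each control period).
- env.read_camera(name): name is "side" or "top"; returns a dict with "frame" (480x640x3 uint8, blue, green, red), "fov_y" (degrees; the focal length in pixels is half the picture's height over the tangent of half this angle, whatever the lens; pixels are square), "cx", "cy" (the principal point, pixels), "k1" (the pictures are not rectified: a ray, as slopes to the right and down, at radius r is drawn at 1 + k1 r^2 times it, then the intrinsics apply), "rvec" (rotation vector, rad) and "tvec" (3), from world to camera coordinates, as OpenCV has them. Camera axes: x right, y down, z forward; pixel columns grow to the right and rows downward; lengths in m; the calibration is good to about 2 mm. A picture is of the moment at which its call begins. There is no depth.
- env.job_done(): hands the job in, once; it reports no verdict.
The state is a dict: "time": time; "qpos": joint angles; "joint_velocities": joint speeds; "effort": joint torques, N m; "eef_pos": TCP position; "tool_rot": TCP orientation; "contact_force": force on the tool from outside, world axes, zero at the start; "ft_torque": the same for the moment, N m; "opening": finger opening in m.
Only numpy, scipy, OpenCV 4.12 (cv2) and the standard library are available. Lean on these libraries where they do the work, as an engineer would, in place of code of your own. Each camera call takes 0.05 s, during which the arm holds its last target.

## Working session

There is one attempt and no reset: what is moved stays moved. The work goes in short steps, Python scripts to look and compute and a tool call to move; the robot and the scene stay as the last step left them, time stands still between calls to the robot, and variables do not carry over. Pictures are saved under pics/ and viewed, and the job is handed in when it is done.

Besides the shell and the picture viewer there is one more tool, called after "Request:" as name(argument=value, ...) on one line, values as JSON. servo_tool: Moves the arm, as the interface text tells. Its arguments: {"type":"object","properties":{"hand":{"type":"array","items":{"type":"number"}},"xyz":{"type":"array","items":{"type":"array","items":{"type":"number","minimum":-1,"maximum":1}}},"dr":{"type":"array","items":{"type":"array","items":{"type":"number","minimum":-1,"maximum":1}}},"force":{"type":"number"}},"required":["hand","xyz","dr"]}

```bash
mkdir -p pics; cat > h.py <<'E'
import numpy as np, cv2
from plant import env
def cam(n):
    c=env.read_camera(n); c['R']=cv2.Rodrigues(np.array(c['rvec'],float))[0]; c['t']=np.array(c['tvec'],float).ravel()
    c['f']=240/np.tan(np.radians(c['fov_y'])/2); return c
def ray(c,u,v):
    x=(u-c['cx'])/c['f'];y=(v-c['cy'])/c['f'];rd=np.hypot(x,y);r=rd
    for _ in range(50): r=rd/(1+c['k1']*r*r)
    s=r/rd if rd>0 else 1
    d=c['R'].T@np.array([x*s,y*s,1]); return -c['R'].T@c['t'],d
def plane(c,u,v,z):
    o,d=ray(c,u,v); return o+d*(z-o[2])/d[2]
def proj(c,p):
    q=c['R']@np.array(p,float)+c['t'];x,y=q[0]/q[2],q[1]/q[2];k=1+c['k1']*(x*x+y*y)
    return np.array([c['cx']+c['f']*x*k,c['cy']+c['f']*y*k])
def tri(c1,p1,c2,p2):
    o1,d1=ray(c1,*p1);o2,d2=ray(c2,*p2)
    s=np.linalg.lstsq(np.c_[d1,-d2],o2-o1,rcond=None)[0]
    a=o1+s[0]*d1;b=o2+s[1]*d2; return (a+b)/2,np.linalg.norm(a-b)
E
python3 - <<'E'
from h import *
for n in('side','top'):
    c=cam(n);cv2.imwrite(f'pics/{n}0.png',c['frame']);print(n,c['fov_y'],c['k1'],-c['R'].T@c['t'],c['R'][2])
print(env.sense())
E
```

```text
side 52.058361983646016 -0.053928170180642006 [0.10135839 0.79745384 0.72778497] [ 0.43913106 -0.7215285  -0.5353135 ]
top 53.06054270723885 -0.10146648264514598 [ 0.45140412 -0.00274187  1.13318085] [ 0.14435572 -0.00911901 -0.98948384]
{'time': 0.1, 'qpos': array([-1.51178078e+00,  2.59296972e-01,  1.53595802e+00, -7.26853094e-07,
        1.34803596e+00, -2.02806733e-01]), 'joint_velocities': array([ 0.00022813, -0.001948  , -0.00218788, -0.0002727 ,  0.0005188 ,
       -0.00027081]), 'effort': array([ 1.79740146e-03, -4.46966743e+01, -2.91249222e+01, -2.64554365e-04,
        6.23553176e-03, -2.46343609e-05]), 'eef_pos': array([ 0.14235284, -0.53076606,  0.23174966]), 'tool_rot': array([[ 9.65919877e-01,  2.58841226e-01, -1.00875301e-04],
       [ 2.58841021e-01, -9.65918450e-01,  1.69529672e-03],
       [ 3.41375367e-04, -1.66363147e-03, -9.99998558e-01]]), 'contact_force': array([ 0.15302094, -0.55325563,  0.07875526]), 'ft_torque': array([-0.00094261,  0.00583708, -0.02760762]), 'opening': 0.08529128392320312}
```

View pics/side0.png

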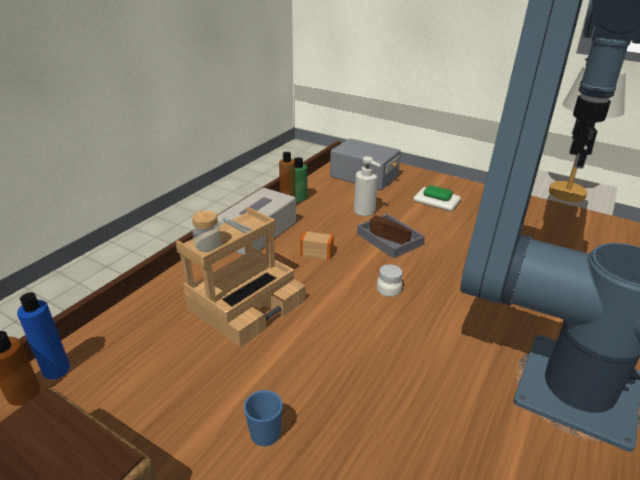

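View pics/top0.png

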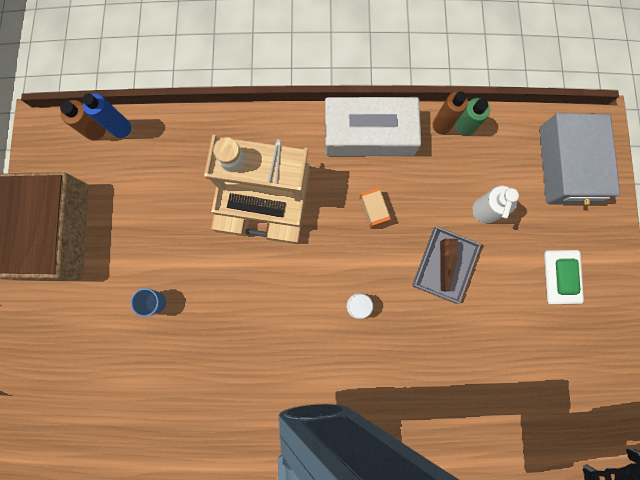

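The top view shows the wedge in the tray near (448,265), the block at (376,208), the slot mouth near (258,233), the cream jar at (360,306) and the tumbler at (148,302). I'll enlarge the crops to find corners.

```bash
python3 - <<'E'
import cv2,numpy as np
t=cv2.imread('pics/top0.png');s=cv2.imread('pics/side0.png')
cv2.imwrite('pics/c1.png',cv2.resize(t[215:315,400:500],None,fx=6,fy=6,interpolation=cv2.INTER_CUBIC))
cv2.imwrite('pics/c2.png',cv2.resize(t[180:255,200:320],None,fx=6,fy=6,interpolation=cv2.INTER_CUBIC))
cv2.imwrite('pics/c3.png',cv2.resize(s[200:270,340:440],None,fx=8,fy=8,interpolation=cv2.INTER_CUBIC))
cv2.imwrite('pics/c4.png',cv2.resize(s[230:350,170:330],None,fx=5,fy=5,interpolation=cv2.INTER_CUBIC))
E
```

```text
(no output)
```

View pics/c1.png

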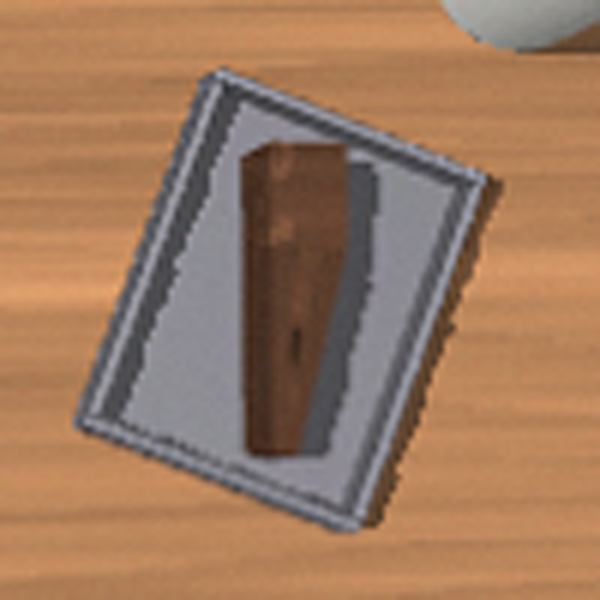

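View pics/c2.png

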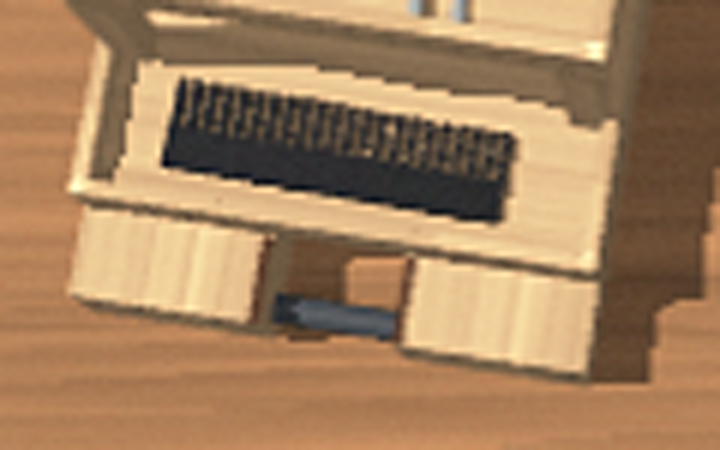

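View pics/c3.png

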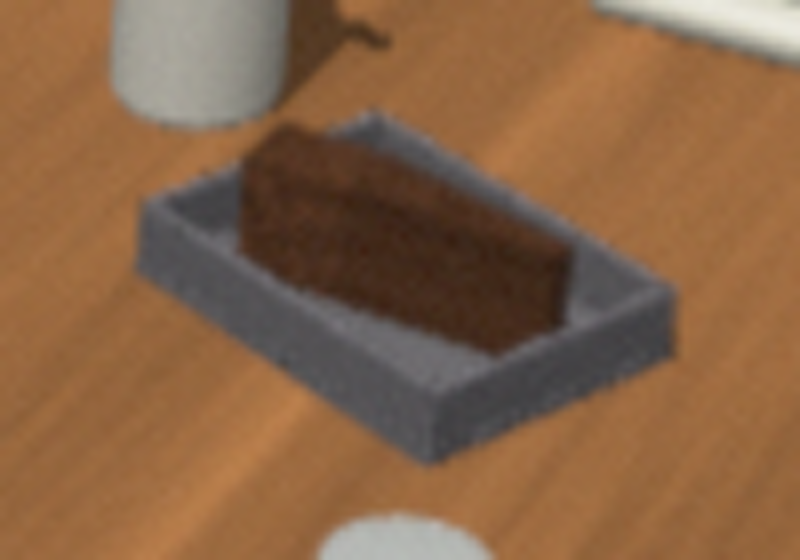

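View pics/c4.png

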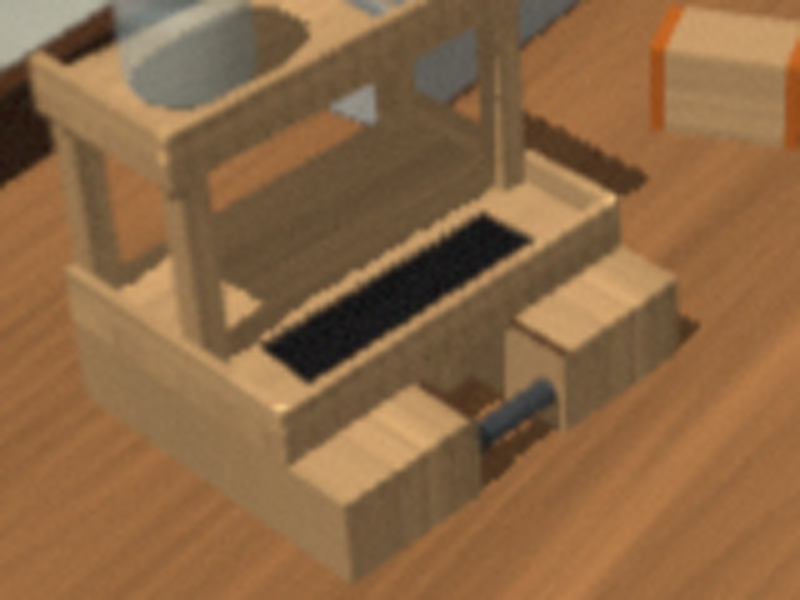

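```bash
python3 - <<'E'
from h import *
t=cam('top');s=cam('side')
def T(lbl,pts,off,sc,z,c):
    r=[]
    for p in pts:
        q=plane(c,off[0]+(p[0]+.5)/sc-.5,off[1]+(p[1]+.5)/sc-.5,z);r.append(q);
    print(lbl,np.round(np.array(r)[:,:2]*1000,1).tolist())
    return r
T('wedge top buttL buttR kneeR toeR toeL',[(272,145),(347,143),(347,250),(300,455),(272,455)],(400,215),6,.051,t)
T('wedge side buttfarR? toe R,toe L, buttL',[(290,122),(575,245),(565,260),(240,170)],(340,200),8,.051,s)
T('tray rim corners',[(218,68),(497,180),(360,530),(78,428)],(400,215),6,.030,t)
T('org plinth L-front,L-slot,R-slot,R-front, Lslot back, Rslot back',[(70,293),(252,322),(400,347),(592,376),(272,236),(412,258)],(200,180),6,.044,t)
T('org side same',[(350,505),(483,435),(565,355),(678,280),(418,387),(510,325)],(170,230),5,.044,s)
for n,c in(('top',t),('side',s)):
    hsv=cv2.cvtColor(c['frame'],cv2.COLOR_BGR2HSV)
    m=cv2.inRange(hsv,(3,190,120),(13,255,255))
    k,l,st,ce=cv2.connectedComponentsWithStats(m)
    for i in range(1,k):
        if st[i,4]>12: print(n,st[i],ce[i],plane(c,*ce[i],.05))
E
python3 - <<'E'
import cv2
t=cv2.imread('pics/top0.png');s=cv2.imread('pics/side0.png')
a=cv2.resize(t[175:240,350:405],None,fx=8,fy=8,interpolation=cv2.INTER_CUBIC)
b=cv2.resize(s[225:265,295:340],None,fx=8,fy=8,interpolation=cv2.INTER_CUBIC)
b=cv2.copyMakeBorder(b,0,a.shape[0]-b.shape[0],0,0,cv2.BORDER_CONSTANT)
cv2.imwrite('pics/c5.png',cv2.hconcat([a,b]))
E
```

```text
wedge top buttL buttR kneeR toeR toeL [[590.8, -284.7], [591.3, -313.8], [550.3, -312.0], [473.0, -290.7], [473.2, -280.0]]
wedge side buttfarR? toe R,toe L, buttL [[585.0, -309.4], [468.5, -286.1], [467.6, -275.4], [584.8, -270.0]]
tray rim corners [[623.9, -270.1], [579.1, -378.9], [444.5, -318.6], [484.8, -210.6]]
org plinth L-front,L-slot,R-slot,R-front, Lslot back, Rslot back [[619.0, 251.3], [607.4, 180.9], [597.4, 124.1], [585.8, 50.8], [640.6, 173.8], [631.7, 119.8]]
org side same [[613.0, 253.1], [593.3, 190.5], [594.4, 129.6], [581.8, 58.9], [635.0, 180.7], [626.7, 125.7]]
side [300 231   6  25  62] [301.56451613 242.70967742] [ 0.68170436 -0.07846248  0.05      ]
side [327 235   7  25  66] [328.98484848 246.89393939] [ 0.61307459 -0.09938289  0.05      ]
```

View pics/c5.png

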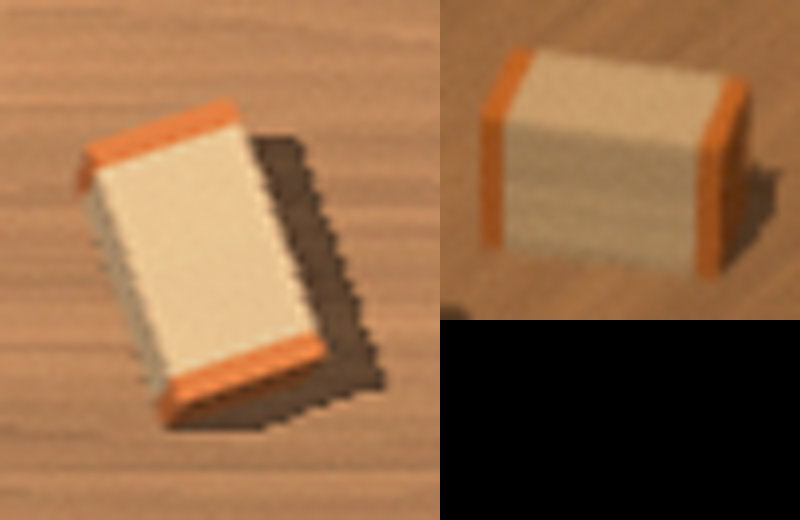

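```bash
python3 - <<'E'
from h import *
t=cam('top');s=cam('side')
P=lambda p,o,k:(o[0]+(p[0]+.5)/k-.5,o[1]+(p[1]+.5)/k-.5)
to=(200,180);so=(170,230)
for n,a,b in(('Lf',(70,293),(350,505)),('Ls',(252,322),(483,435)),('Rs',(400,347),(565,355)),('Rf',(592,376),(678,280)),('Lb',(272,236),(418,387)),('Rb',(412,258),(510,325))):
    print(n,*[np.round(v*1000,1) for v in tri(t,P(a,to,6),s,P(b,so,5))])
wo=(400,215);ws=(340,200)
for n,a,b in(('buttR',(347,143),(290,122)),('toeR',(300,455),(575,245))):
    print(n,*[np.round(v*1000,1) for v in tri(t,P(a,wo,6),s,P(b,ws,8))])
print('block',[np.round(plane(t,*P(p,(350,175),8),.05)[:2]*1000,1).tolist() for p in((90,150),(235,98),(325,335),(172,383))])
print('block s',[np.round(plane(s,*P((p[0]-440,p[1]),(295,225),8),.05)[:2]*1000,1).tolist() for p in((485,112),(520,48),(748,80),(700,140))])
print('pump head',plane(t,503,190,.17),'base', plane(s,366,213,0), plane(t,485,218,0))
print('cream',plane(t,360,306,.055),plane(s,390,271,.055)); print('tumbler',plane(t,147,301,.075),plane(s,264,402,.075))
E
```

```text
Lf [617.7 251.   40.6] 4.1
Ls [605.7 181.   32.1] 7.6
Rs [598.1 124.7  39. ] 0.0
Rf [586.7  51.2  36.9] 0.1
Lb [641.2 174.6  36.9] 1.4
Rb [632.  120.1  38.1] 1.5
buttR [ 590.1 -315.9   46.5] 4.0
toeR [ 471.9 -292.4   46.7] 2.6
block [[697.9, -93.6], [713.2, -136.0], [643.4, -160.2], [629.7, -115.8]]
block s [[695.5, -93.0], [707.5, -132.3], [634.0, -155.7], [628.6, -116.1]]
pump head [ 0.67718963 -0.38187004  0.17      ] base [ 0.6514119  -0.38671668  0.        ] [ 0.64738734 -0.39913838  0.        ]
cream [ 0.44070876 -0.08697506  0.055     ] [ 0.43761646 -0.08134655  0.055     ]
tumbler [0.45303183 0.38401592 0.075     ] [0.44877068 0.38828853 0.075     ]
```

```bash
cat > go.py <<'E'
import sys
from h import *
x,y,z,yaw=map(float,sys.argv[1:5])
s=env.sense();R=s['tool_rot'];d=R.T@(np.array([x,y,z])/1000-s['eef_pos'])/.1
a=np.radians(yaw);c,sn=np.cos(a),np.sin(a)
Rt=np.array([[c,sn,0],[sn,-c,0],[0,0,-1.]])
r=cv2.Rodrigues(R.T@Rt)[0].ravel()/.5
print('t',round(s['time'],2),'xyz',np.round(d,3),'dr',np.round(r,3),'pos',np.round(s['eef_pos']*1000,1),'op',round(s['opening']*1000,1),'F',np.round(s['contact_force'],1),'q',np.round(s['qpos'],2))
E
python3 go.py 570 -298 230 -2.3
```

```text
t 0.3 xyz [ 4.734 -1.145  0.024] dr [-0.001 -0.     0.604] pos [ 142.4 -531.1  232.2] op 85.6 F [0.5 0.6 0.6] q [-1.51  0.26  1.54  0.    1.35 -0.2 ]
```

Request:
servo_tool(hand=[40,40,40], xyz=[[0.5,-0.12,0],[1,-0.24,0],[1,-0.24,0]], dr=[[0,0,0.3],[0,0,0.6],[0,0,0.6]], force=40)

```text
time: 0.68
eef_pos: [0.2353, -0.4803, 0.2326]
tool_rot: [[0.999, -0.035, 0.001], [-0.035, -0.999, 0.001], [0.001, -0.001, -1.0]]
contact_force: [-0.4, -1.0, -0.7]
opening: 0.0399
```

```bash
python3 go.py 570 -298 230 -2.3
```

```text
t 0.68 xyz [ 3.28 -1.94  0.03] dr [-0.001 -0.002  0.01 ] pos [ 235.3 -480.3  232.6] op 39.9 F [-0.4 -1.  -0.7] q [-1.32  0.23  1.57  0.    1.34  0.28]
```

Request:
servo_tool(hand=[40,40], xyz=[[0.5,-0.3,0],[1,-0.6,0]], dr=[[0,0,0],[0,0,0]])

```text
time: 0.92
eef_pos: [0.3351, -0.4264, 0.2325]
tool_rot: [[0.999, -0.039, -0.0], [-0.039, -0.999, -0.001], [-0.0, 0.001, -1.0]]
contact_force: [1.0, -0.2, -0.4]
opening: 0.04
```

Request:
servo_tool(hand=[40,40], xyz=[[0.5,-0.3,0],[1,-0.6,0]], dr=[[0,0,0],[0,0,0]])

```text
time: 1.18
eef_pos: [0.4381, -0.3699, 0.2326]
tool_rot: [[0.999, -0.038, -0.0], [-0.038, -0.999, -0.001], [-0.0, 0.001, -1.0]]
contact_force: [0.2, -0.6, 0.8]
opening: 0.0397
```

Request:
servo_tool(hand=[40,40,40], xyz=[[0.5,-0.3,0.3],[1,-0.6,0.6],[1,-0.6,0.8]], dr=[[0,0,0],[0,0,0],[0,0,0]])

```text
time: 1.55
eef_pos: [0.5417, -0.312, 0.1509]
tool_rot: [[0.999, -0.033, 0.0], [-0.033, -0.999, 0.001], [0.0, -0.001, -1.0]]
contact_force: [-0.7, -0.7, 0.4]
opening: 0.0401
```

```bash
python3 go.py 570 -298 150 -2.3; python3 - <<'E'
from h import *
t=cam('top');s=cam('side')
a=cv2.resize(t['frame'][190:320,390:520],None,fx=3,fy=3,interpolation=cv2.INTER_CUBIC)
b=cv2.resize(s['frame'][150:280,330:460],None,fx=3,fy=3,interpolation=cv2.INTER_CUBIC)
cv2.imwrite('pics/d1.png',cv2.hconcat([a,b]))
print(env.sense()['eef_pos'])
E
```

```text
t 1.55 xyz [ 0.278 -0.15   0.009] dr [-0.001 -0.     0.014] pos [ 541.7 -312.   150.9] op 40.1 F [-0.7 -0.7  0.4] q [-0.7   0.45  1.46  0.    1.23  0.9 ]
[ 0.53850063 -0.31238015  0.14905234]
```

View pics/d1.png

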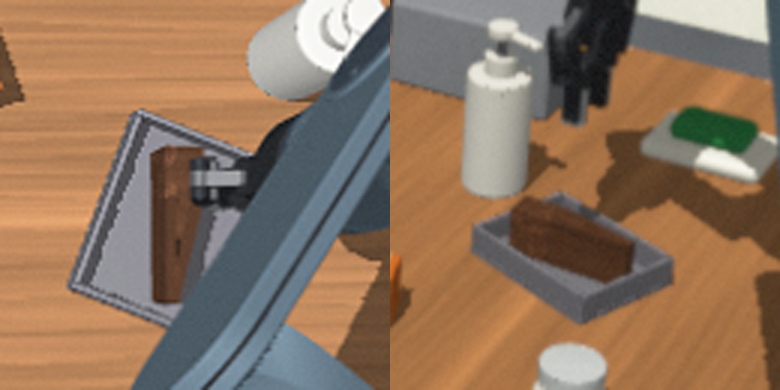

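The arm hangs beside the wedge. In the side view the fingertips are at about (389,190) and (400,184), so I can check the calibration against the known TCP.

```bash
python3 - <<'E'
from h import *
t=cam('top');s=cam('side');e=env.sense();p=e['eef_pos'];R=e['tool_rot'];print(p)
for sg in(1,-1):
  for dy in(20,30):
    q=p+R@np.array([0,sg*dy,25])/1000; print(sg,dy,proj(t,q),proj(s,q))
cv2.imwrite('pics/d2.png',cv2.resize(s['frame'][140:210,360:440],None,fx=8,fy=8,interpolation=cv2.INTER_CUBIC))
E
```

```text
[ 0.53882754 -0.31453162  0.15241978]
1 20 [477.99673692 258.52616652] [397.55177313 191.08392169]
1 30 [482.59047491 258.65492277] [399.16725522 189.72748098]
-1 20 [459.52955792 258.00380081] [390.91042211 196.65992136]
-1 30 [454.8911086  257.87141751] [389.20378166 198.09268876]
```

View pics/d2.png

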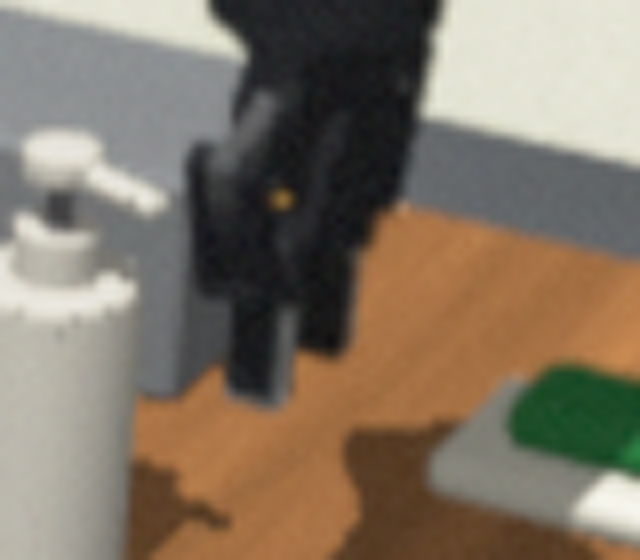

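Request:
servo_tool(hand=[40,40,40], xyz=[[0.3,-0.15,0],[0.3,-0.15,0.4],[0.3,-0.15,0.7]], dr=[[0,0,0.01],[0,0,0.01],[0,0,0.01]])

```text
time: 2.12
eef_pos: [0.57, -0.3017, 0.0835]
tool_rot: [[0.999, -0.044, 0.002], [-0.044, -0.999, -0.002], [0.002, 0.002, -1.0]]
contact_force: [-0.8, -0.4, 0.0]
opening: 0.0398
```

```bash
python3 go.py 570 -298 44 -2.3; python3 - <<'E'
from h import *
t=cam('top');s=cam('side')
a=cv2.resize(t['frame'][200:310,400:510],None,fx=4,fy=4,interpolation=cv2.INTER_CUBIC)
b=cv2.resize(s['frame'][170:260,345:435],None,fx=4,fy=4,interpolation=cv2.INTER_CUBIC);b=cv2.copyMakeBorder(b,0,80,0,0,cv2.BORDER_CONSTANT)
cv2.imwrite('pics/d3.png',cv2.hconcat([a,b]))
E
```

```text
t 2.12 xyz [-0.002 -0.037  0.395] dr [ 0.004 -0.004 -0.007] pos [ 570.  -301.7   83.5] op 39.8 F [-0.8 -0.4  0. ] q [-0.66  0.55  1.48 -0.    1.11  0.96]
```

View pics/d3.png

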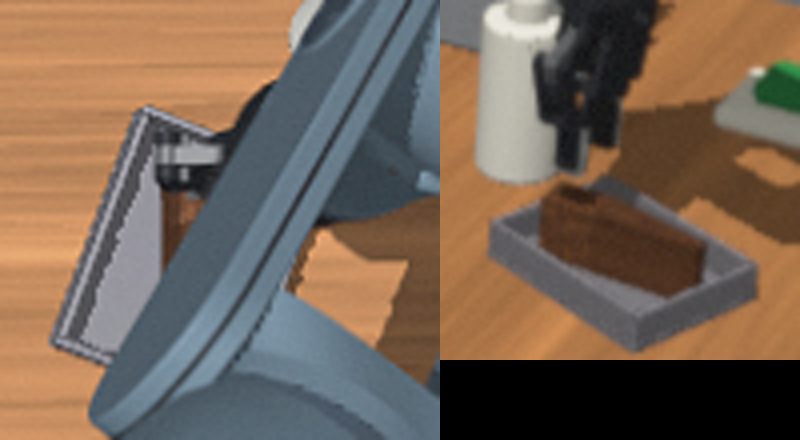

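Request:
servo_tool(hand=[40,40,40], xyz=[[0,-0.04,0.0],[0,-0.04,0.12],[0,-0.04,0.18]], dr=[[0,0,0],[0,0,0],[0,0,0]])

```text
time: 2.6
eef_pos: [0.5702, -0.2962, 0.0649]
tool_rot: [[0.999, -0.043, 0.001], [-0.043, -0.999, -0.001], [0.001, 0.001, -1.0]]
contact_force: [-0.1, 0.1, -0.1]
opening: 0.0397
```

```bash
python3 go.py 570 -298 44 -2.3; python3 - <<'E'
from h import *
s=cam('side')
b=cv2.resize(s['frame'][180:255,345:435],None,fx=8,fy=8,interpolation=cv2.INTER_CUBIC)
cv2.imwrite('pics/d4.png',b)
E
```

```text
t 2.6 xyz [-0.002  0.018  0.209] dr [ 0.001 -0.002 -0.006] pos [ 570.2 -296.2   64.9] op 39.7 F [-0.1  0.1 -0.1] q [-0.65  0.57  1.5  -0.    1.08  0.96]
```

View pics/d4.png

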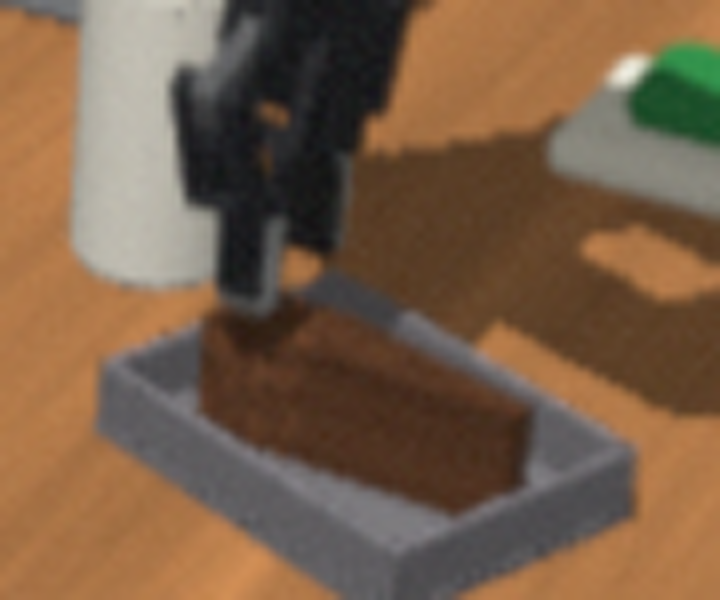

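Request:
servo_tool(hand=[40,40], xyz=[[0,0.01,0.05],[0,0.01,0.09]], dr=[[0,0,0],[0,0,0]])

```text
time: 2.9
eef_pos: [0.5702, -0.2971, 0.0553]
tool_rot: [[0.999, -0.043, 0.0], [-0.043, -0.999, -0.0], [0.0, 0.0, -1.0]]
contact_force: [-0.1, 0.3, -0.4]
opening: 0.0398
```

```bash
python3 go.py 570 -298 44 -2.3; python3 - <<'E'
from h import *
s=cam('side')
b=cv2.resize(s['frame'][180:255,345:435],None,fx=8,fy=8,interpolation=cv2.INTER_CUBIC)
cv2.imwrite('pics/d5.png',b)
E
```

```text
t 2.9 xyz [-0.001  0.009  0.113] dr [ 0.    -0.    -0.006] pos [ 570.2 -297.1   55.3] op 39.8 F [-0.1  0.3 -0.4] q [-0.65  0.58  1.51 -0.    1.06  0.96]
```

View pics/d5.png

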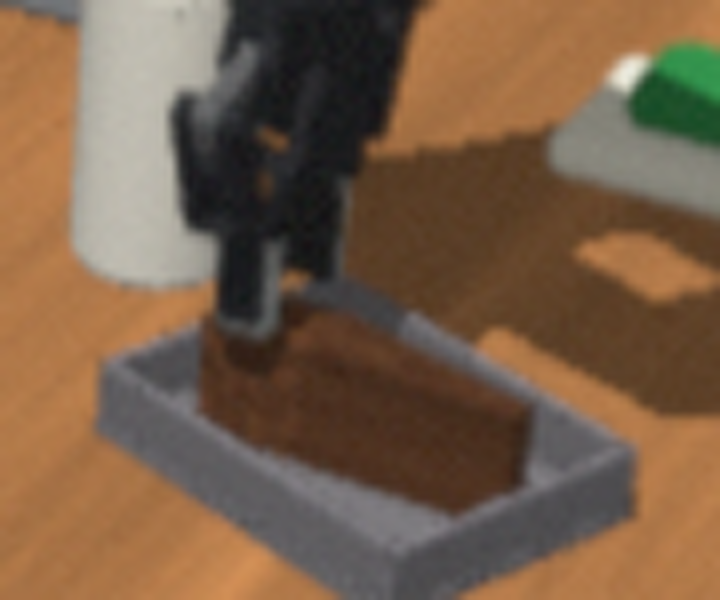

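The near finger now overlaps the flat face, the far one is behind it, and there's no contact. I'll go down and close.

Request:
servo_tool(hand=[40,40,40], xyz=[[0,0,0.06],[0,0,0.13],[0,0,0.13]], dr=[[0,0,0],[0,0,0],[0,0,0]])

```text
time: 3.32
eef_pos: [0.5696, -0.2965, 0.0415]
tool_rot: [[0.999, -0.043, -0.001], [-0.043, -0.999, 0.001], [-0.001, -0.001, -1.0]]
contact_force: [0.3, 1.1, 0.4]
opening: 0.04
```

Request:
servo_tool(hand=[25,25,25,25,25], xyz=[[0,0,0],[0,0,0],[0,0,0],[0,0,0],[0,0,0]], dr=[[0,0,0],[0,0,0],[0,0,0],[0,0,0],[0,0,0]], force=40)

```text
time: 3.95
eef_pos: [0.5701, -0.297, 0.0425]
tool_rot: [[0.999, -0.043, 0.0], [-0.043, -0.999, -0.0], [0.0, 0.0, -1.0]]
contact_force: [0.6, 0.3, -1.5]
opening: 0.0289
```

```bash
python3 go.py 570 -298 150 -2.3; python3 - <<'E'
from h import *
s=cam('side')
b=cv2.resize(s['frame'][180:255,345:435],None,fx=8,fy=8,interpolation=cv2.INTER_CUBIC)
cv2.imwrite('pics/d6.png',b)
E
```

```text
t 3.95 xyz [-1.000e-03  1.000e-02 -1.075e+00] dr [ 0.    -0.    -0.006] pos [ 570.1 -297.    42.5] op 28.9 F [ 0.6  0.3 -1.5] q [-0.65  0.59  1.52  0.    1.03  0.96]
```

View pics/d6.png

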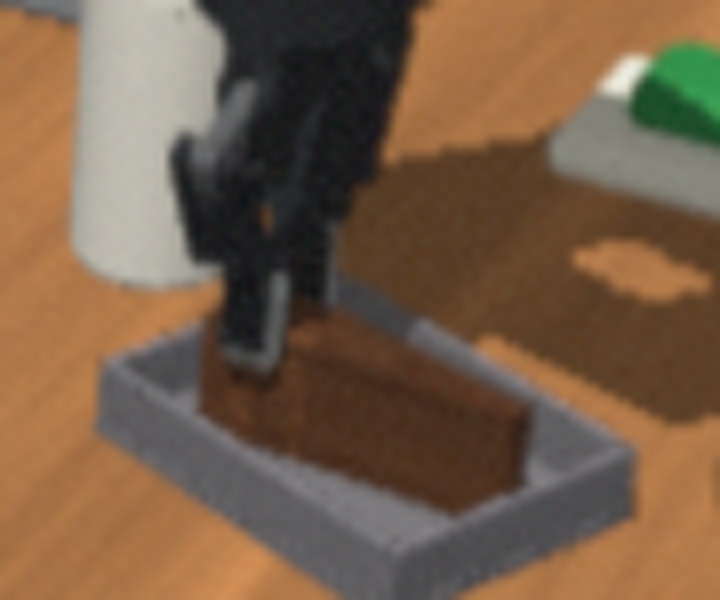

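Request:
servo_tool(hand=[25,25,25], xyz=[[0,0,-0.3],[0,0,-0.7],[0,0,-1.0]], dr=[[0,0,0],[0,0,0],[0,0,0]])

```text
time: 4.38
eef_pos: [0.5703, -0.2971, 0.1442]
tool_rot: [[0.999, -0.043, 0.001], [-0.043, -0.999, -0.001], [0.001, 0.001, -1.0]]
contact_force: [0.2, 0.6, -1.1]
opening: 0.0289
```

Request:
servo_tool(hand=[25,25,25], xyz=[[-0.08,-0.28,0],[-0.16,-0.56,0],[-0.23,-0.85,0]], dr=[[0,0,-0.33],[0,0,-0.66],[0,0,-1]])

```text
time: 4.75
eef_pos: [0.5503, -0.2102, 0.1425]
tool_rot: [[0.895, 0.446, -0.0], [0.446, -0.895, 0.0], [-0.0, -0.0, -1.0]]
contact_force: [0.0, -0.6, -1.0]
opening: 0.0284
```

```bash
python3 go.py 454 216 145 170.6; python3 - <<'E'
from h import *
s=cam('side')
cv2.imwrite('pics/d7.png',s['frame'])
E
```

```text
t 4.75 xyz [ 1.037 -4.245 -0.024] dr [-0.    -0.    -5.031] pos [ 550.3 -210.2  142.5] op 28.4 F [ 0.  -0.6 -1. ] q [-0.55  0.4   1.56  0.    1.18  0.55]
```

View pics/d7.png

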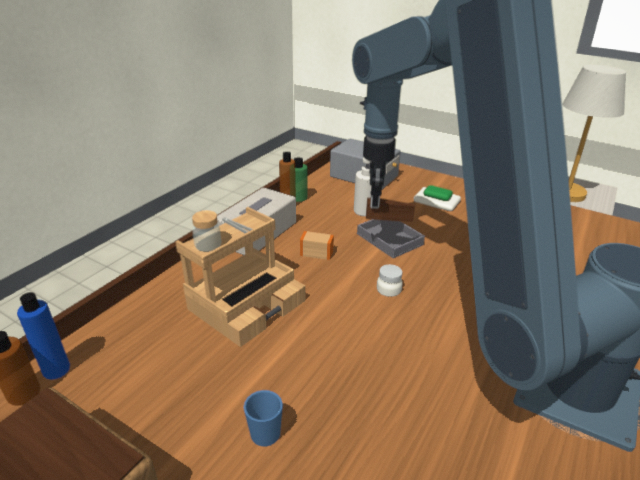

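The wedge is held level at about (388,210) in the side view, clear of the tray. Carrying on.

Request:
servo_tool(hand=[25,25,25], xyz=[[0.07,-0.28,0],[0.14,-0.56,0],[0.21,-0.85,0]], dr=[[0,0,-0.33],[0,0,-0.66],[0,0,-1]])

```text
time: 5.18
eef_pos: [0.5318, -0.1247, 0.1425]
tool_rot: [[0.572, 0.82, -0.0], [0.82, -0.572, 0.0], [0.0, -0.0, -1.0]]
contact_force: [0.0, 0.0, -1.3]
opening: 0.0291
```

Request:
servo_tool(hand=[25,25,25], xyz=[[0.2,-0.22,0],[0.4,-0.44,0],[0.59,-0.65,0]], dr=[[0,0,-0.33],[0,0,-0.66],[0,0,-1]])

```text
time: 5.55
eef_pos: [0.5127, -0.0389, 0.1426]
tool_rot: [[0.109, 0.994, 0.0], [0.994, -0.109, 0.0], [0.0, -0.0, -1.0]]
contact_force: [-0.8, -0.3, -1.4]
opening: 0.0285
```

Request:
servo_tool(hand=[25,25,25], xyz=[[0.28,-0.1,0],[0.56,-0.2,0],[0.83,-0.29,0]], dr=[[0,0,-0.33],[0,0,-0.66],[0,0,-1]])

```text
time: 5.92
eef_pos: [0.4932, 0.0469, 0.1426]
tool_rot: [[-0.381, 0.925, -0.0], [0.925, 0.381, 0.0], [0.0, 0.0, -1.0]]
contact_force: [0.6, 0.0, -1.1]
opening: 0.0285
```

```bash
python3 go.py 454 216 145 170.6
```

```text
t 5.92 xyz [ 1.713  0.282 -0.024] dr [ 0.    -0.    -2.032] pos [493.2  46.9 142.6] op 28.5 F [ 0.6  0.  -1.1] q [-0.13  0.24  1.79  0.    1.11 -0.52]
```

Request:
servo_tool(hand=[25,25,25], xyz=[[0.3,0.05,0],[0.6,0.1,0],[0.87,0.15,0]], dr=[[0,0,-0.33],[0,0,-0.66],[0,0,-1]])

```text
time: 6.3
eef_pos: [0.4744, 0.1331, 0.1426]
tool_rot: [[-0.778, 0.629, 0.0], [0.629, 0.778, 0.0], [0.0, 0.0, -1.0]]
contact_force: [0.8, 0.1, -1.1]
opening: 0.0288
```

Request:
servo_tool(hand=[25,25,25], xyz=[[0.23,0.18,0],[0.46,0.36,0],[0.69,0.55,0]], dr=[[0,0,-0.33],[0,0,-0.66],[0,0,-1]])

```text
time: 6.68
eef_pos: [0.4558, 0.2192, 0.1426]
tool_rot: [[-0.984, 0.179, 0.0], [0.179, 0.984, -0.0], [-0.0, -0.0, -1.0]]
contact_force: [0.0, 0.3, -1.1]
opening: 0.0286
```

Request:
servo_tool(hand=[25,25], xyz=[[0,0,0.3],[0,0,0.6]], dr=[[0,0,-0.03],[0,0,-0.03]])

```text
time: 6.92
eef_pos: [0.4563, 0.219, 0.0823]
tool_rot: [[-0.986, 0.168, 0.001], [0.168, 0.986, 0.0], [-0.001, 0.0, -1.0]]
contact_force: [0.5, -0.6, -0.7]
opening: 0.0288
```

```bash
python3 go.py 454 216 40 170.6;python3 - <<'E'
from h import *
t=cam('top');s=cam('side')
cv2.imwrite('pics/e1.png',s['frame']);cv2.imwrite('pics/e2.png',t['frame'])
E
```

```text
t 6.92 xyz [ 0.018 -0.034  0.423] dr [ 0.001  0.003 -0.01 ] pos [456.3 219.   82.3] op 28.8 F [ 0.5 -0.6 -0.7] q [ 0.23  0.34  1.84 -0.    0.97 -1.17]
```

View pics/e1.png

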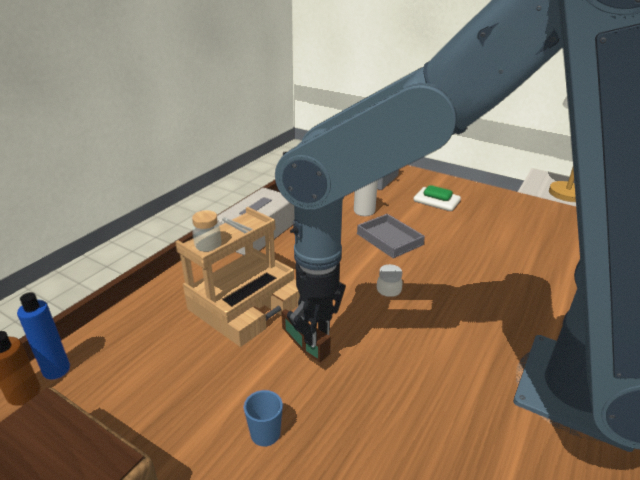

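View pics/e2.png

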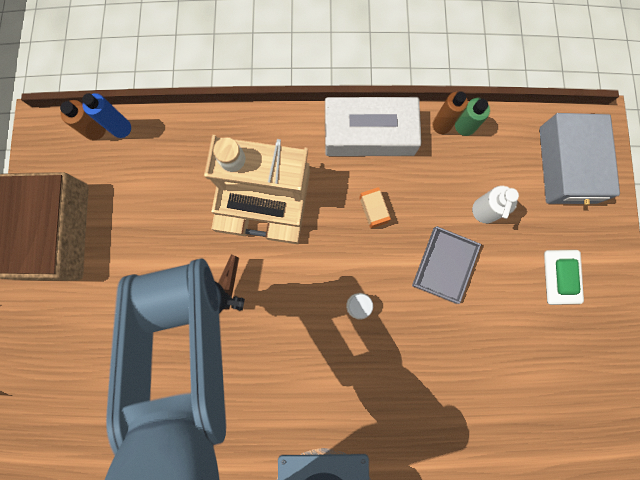

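Request:
servo_tool(hand=[25,25,25,25], xyz=[[0.02,-0.03,0.2],[0.02,-0.03,0.38],[0.02,-0.03,0.42],[0.02,-0.03,0.42]], dr=[[0,0,0],[0,0,0],[0,0,0],[0,0,0]])

```text
time: 7.52
eef_pos: [0.4542, 0.2159, 0.0413]
tool_rot: [[-0.986, 0.169, 0.001], [0.169, 0.986, 0.0], [-0.001, 0.0, -1.0]]
contact_force: [-0.9, -0.0, -0.3]
opening: 0.0289
```

Request:
servo_tool(hand=[25,25], xyz=[[0,0,0.03],[0,0,0.03]], dr=[[0,0,0],[0,0,0]])

```text
time: 7.78
eef_pos: [0.4539, 0.2159, 0.0379]
tool_rot: [[-0.986, 0.169, 0.001], [0.169, 0.986, 0.0], [-0.001, 0.0, -1.0]]
contact_force: [0.1, -0.3, -1.3]
opening: 0.0288
```

Request:
servo_tool(hand=[25,25,25], xyz=[[0,0,0.02],[0,0,0.03],[0,0,0.03]], dr=[[0,0,0],[0,0,0],[0,0,0]])

```text
time: 8.15
eef_pos: [0.454, 0.2159, 0.0372]
tool_rot: [[-0.986, 0.169, 0.002], [0.169, 0.986, 0.0], [-0.002, 0.0, -1.0]]
contact_force: [-7.8, -2.1, 24.0]
opening: 0.0287
```

```bash
python3 go.py 454 216 40 170.6;python3 - <<'E'
from h import *
s=cam('side')
cv2.imwrite('pics/e3.png',cv2.resize(s['frame'][290:370,260:360],None,fx=8,fy=7,interpolation=cv2.INTER_CUBIC))
E
```

```text
t 8.15 xyz [ 0.     0.001 -0.028] dr [ 0.001  0.003 -0.011] pos [454.  215.9  37.2] op 28.7 F [-7.8 -2.1 24. ] q [ 0.22  0.4   1.89 -0.    0.86 -1.18]
```

View pics/e3.png

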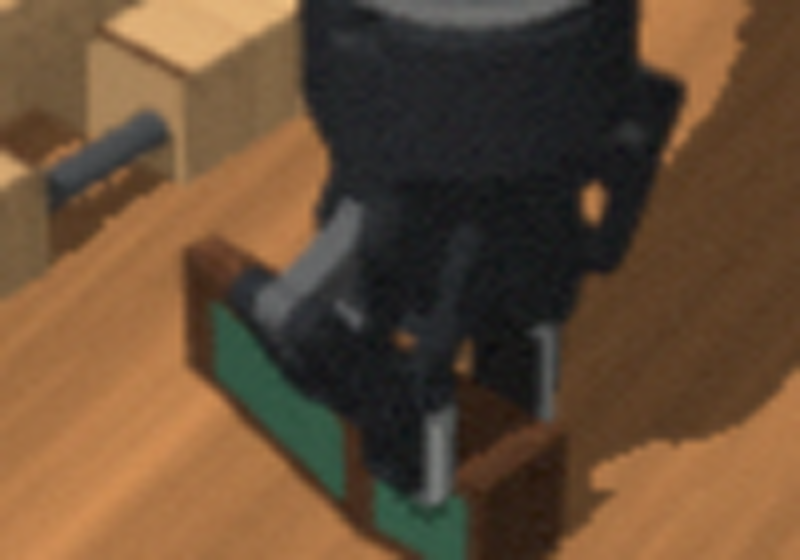

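Request:
servo_tool(hand=[25,25,60,60,60], xyz=[[0,0,-0.015],[0,0,-0.02],[0,0,-0.02],[0,0,-0.02],[0,0,-0.02]], dr=[[0,0,0],[0,0,0],[0,0,0],[0,0,0],[0,0,0]])

```text
time: 8.82
eef_pos: [0.4535, 0.2158, 0.0362]
tool_rot: [[-0.986, 0.169, -0.001], [0.169, 0.986, -0.0], [0.001, -0.0, -1.0]]
contact_force: [-0.4, -0.3, -0.3]
opening: 0.0601
```

Request:
servo_tool(hand=[60,60,60], xyz=[[0,0,-0.2],[0,0,-0.6],[0,0,-0.8]], dr=[[0,0,0],[0,0,0],[0,0,0]])

```text
time: 9.2
eef_pos: [0.4545, 0.216, 0.1182]
tool_rot: [[-0.986, 0.169, 0.002], [0.169, 0.986, 0.001], [-0.002, 0.001, -1.0]]
contact_force: [1.1, -0.5, -0.7]
opening: 0.0599
```

```bash
python3 go.py 454 216 40 170.6;python3 - <<'E'
from h import *
s=cam('side');t=cam('top')
a=cv2.resize(t['frame'][220:340,190:310],None,fx=4,fy=4,interpolation=cv2.INTER_CUBIC)
b=cv2.resize(s['frame'][260:380,260:360],None,fx=4,fy=4,interpolation=cv2.INTER_CUBIC)
cv2.imwrite('pics/e4.png',cv2.hconcat([a,b]))
E
```

```text
t 9.2 xyz [ 0.006 -0.002  0.782] dr [ 0.002  0.004 -0.011] pos [454.5 216.  118.2] op 59.9 F [ 1.1 -0.5 -0.7] q [ 0.22  0.28  1.8   0.    1.05 -1.18]
```

View pics/e4.png

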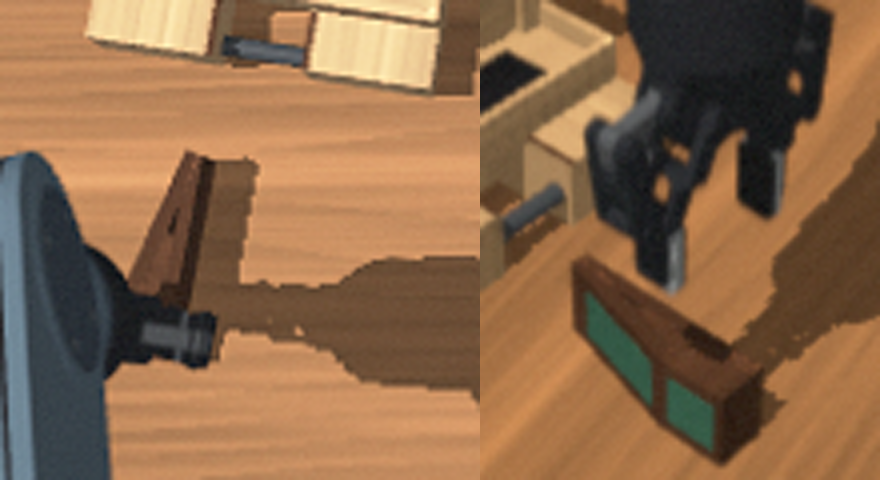

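The wedge stands with its green face toward the camera (+y). I'll close the fingers, go to its green side and push near the top edge.

Request:
servo_tool(hand=[0,0,0,0,0], xyz=[[-0.2,0.45,0],[-0.2,0.45,0],[-0.2,0.45,0],[-0.2,0.45,0.3],[-0.2,0.45,0.54]], dr=[[0,0,0],[0,0,0],[0,0,0],[0,0,0],[0,0,0]])

```text
time: 9.93
eef_pos: [0.4798, 0.2558, 0.0612]
tool_rot: [[-0.986, 0.169, -0.002], [0.169, 0.986, -0.001], [0.001, -0.001, -1.0]]
contact_force: [0.2, -0.8, -0.6]
opening: -0.0002
```

```bash
python3 go.py 481 257 64 170.6;python3 - <<'E'
from h import *
s=cam('side');t=cam('top')
a=cv2.resize(t['frame'][220:340,190:310],None,fx=4,fy=4,interpolation=cv2.INTER_CUBIC)
b=cv2.resize(s['frame'][260:380,260:360],None,fx=4,fy=4,interpolation=cv2.INTER_CUBIC)
cv2.imwrite('pics/e5.png',cv2.hconcat([a,b]))
E
```

```text
t 9.93 xyz [-0.01   0.013 -0.028] dr [-0.002 -0.003 -0.012] pos [479.8 255.8  61.2] op -0.2 F [ 0.2 -0.8 -0.6] q [ 0.28  0.42  1.76 -0.    0.96 -1.12]
```

View pics/e5.png

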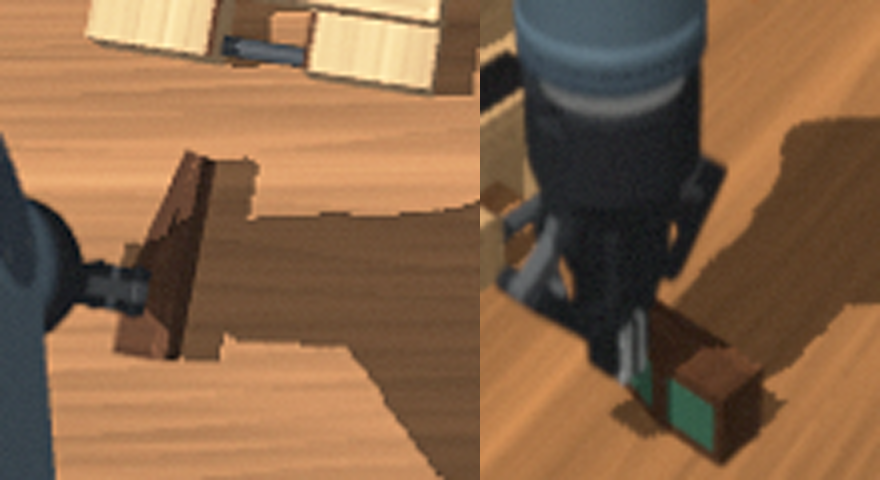

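Request:
servo_tool(hand=[0,0,0,0,0], xyz=[[0,-0.08,-0.02],[0,-0.16,-0.02],[0,-0.22,-0.02],[0,-0.28,-0.02],[0,-0.33,-0.02]], dr=[[0,0,0],[0,0,0],[0,0,0],[0,0,0],[0,0,0]])

```text
time: 10.65
eef_pos: [0.4754, 0.2238, 0.0648]
tool_rot: [[-0.986, 0.169, 0.0], [0.169, 0.986, 0.0], [-0.0, 0.0, -1.0]]
contact_force: [0.4, -0.4, 0.8]
opening: 0.0003
```

```bash
python3 go.py 481 257 64 170.6;python3 - <<'E'
from h import *
s=cam('side');t=cam('top')
a=cv2.resize(t['frame'][220:340,190:310],None,fx=4,fy=4,interpolation=cv2.INTER_CUBIC)
b=cv2.resize(s['frame'][260:380,260:360],None,fx=4,fy=4,interpolation=cv2.INTER_CUBIC)
cv2.imwrite('pics/e6.png',cv2.hconcat([a,b]))
E
```

```text
t 10.65 xyz [0.001 0.336 0.008] dr [ 0.     0.001 -0.012] pos [475.4 223.8  64.8] op 0.3 F [ 0.4 -0.4  0.8] q [ 0.23  0.39  1.81 -0.    0.95 -1.17]
```

View pics/e6.png

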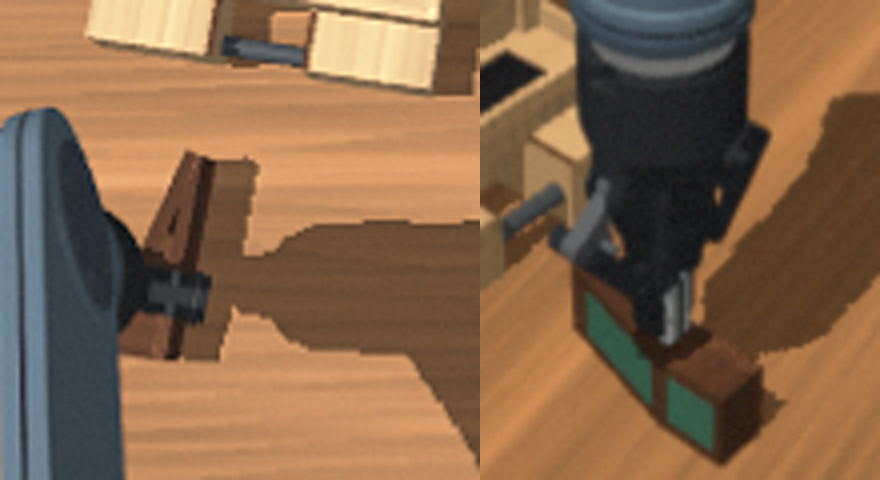

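The fingers passed over the top of the wedge, which hasn't moved, so the tips sit higher than I'd reckoned. I'll back out, go lower and push again.

Request:
servo_tool(hand=[0,0,0,0], xyz=[[0,0.2,0],[0,0.4,0],[0,0.4,0.1],[0,0.4,0.1]], dr=[[0,0,0],[0,0,0],[0,0,0],[0,0,0]])

```text
time: 11.25
eef_pos: [0.4809, 0.264, 0.0531]
tool_rot: [[-0.986, 0.168, -0.003], [0.168, 0.986, -0.001], [0.002, -0.001, -1.0]]
contact_force: [-0.3, -0.0, -0.0]
opening: -0.0001
```

Request:
servo_tool(hand=[0,0,0,0,0], xyz=[[0,-0.08,0],[0,-0.16,0],[0,-0.2,0],[0,-0.24,0],[0,-0.28,0]], dr=[[0,0,0],[0,0,0],[0,0,0],[0,0,0],[0,0,0]])

```text
time: 11.88
eef_pos: [0.4775, 0.2357, 0.0547]
tool_rot: [[-0.986, 0.169, 0.0], [0.169, 0.986, 0.0], [-0.0, 0.0, -1.0]]
contact_force: [0.4, -0.9, 0.2]
opening: 0.0002
```

```bash
cat > look.py <<'E'
import sys
from h import *
s=cam('side');t=cam('top')
a=cv2.resize(t['frame'][220:340,190:310],None,fx=4,fy=4,interpolation=cv2.INTER_CUBIC)
b=cv2.resize(s['frame'][260:380,250:350],None,fx=4,fy=4,interpolation=cv2.INTER_CUBIC)
cv2.imwrite('pics/'+sys.argv[1],cv2.hconcat([a,b]))
E
python3 go.py 481 257 64 170.6;python3 look.py e7.png
```

```text
t 11.88 xyz [ 0.001  0.216 -0.093] dr [ 0.     0.001 -0.012] pos [477.5 235.7  54.7] op 0.2 F [ 0.4 -0.9  0.2] q [ 0.25  0.42  1.8   0.    0.93 -1.15]
```

View pics/e7.png

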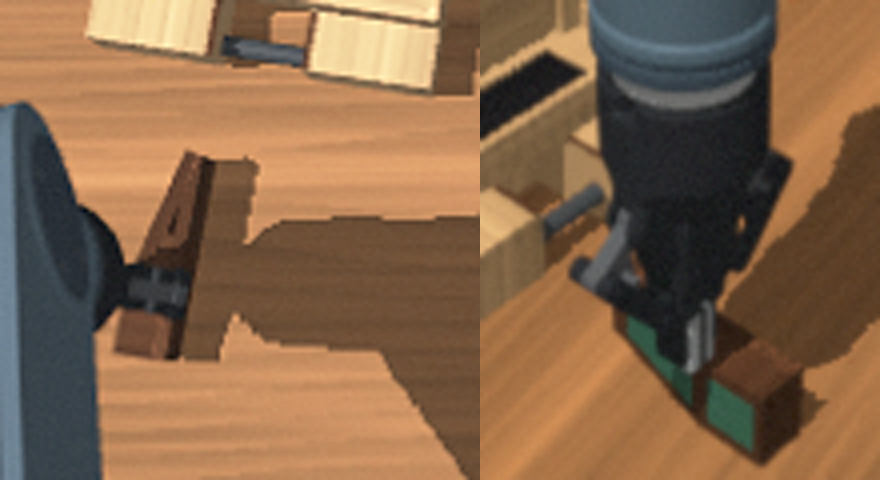

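The tip is now below the top edge in front of the green face, not touching yet. Continuing the push.

Request:
servo_tool(hand=[0,0,0,0,0], xyz=[[0,-0.04,0],[0,-0.08,0],[0,-0.12,0],[0,-0.16,0],[0,-0.2,0]], dr=[[0,0,0],[0,0,0],[0,0,0],[0,0,0],[0,0,0]])

```text
time: 12.6
eef_pos: [0.474, 0.2161, 0.0545]
tool_rot: [[-0.986, 0.169, -0.0], [0.169, 0.986, 0.0], [0.0, 0.0, -1.0]]
contact_force: [-0.1, -0.5, -1.6]
opening: -0.0002
```

```bash
python3 go.py 481 257 64 170.6;python3 look.py e8.png
```

```text
t 12.6 xyz [-0.     0.415 -0.095] dr [ 0.    -0.    -0.012] pos [474.  216.1  54.5] op -0.2 F [-0.1 -0.5 -1.6] q [ 0.21  0.4   1.83  0.    0.92 -1.19]
```

View pics/e8.png

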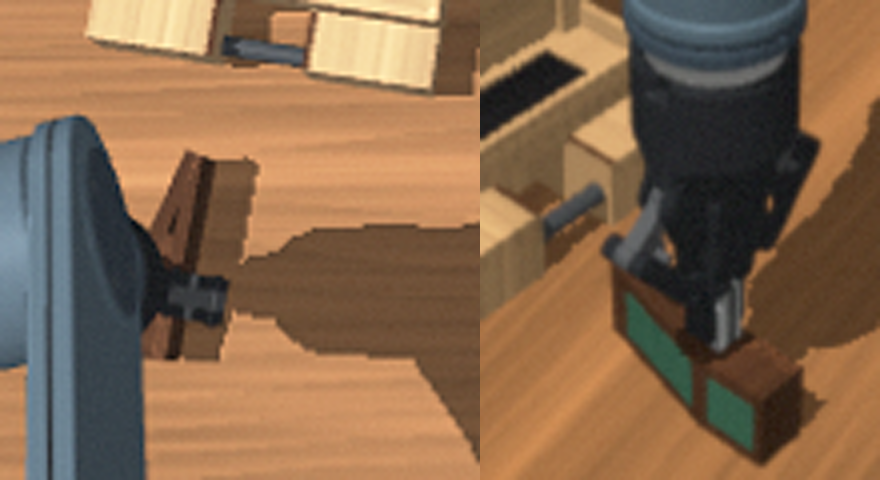

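It passed over the top again, so the shut tips reach only about 8 mm past the reported TCP. I'll back out and use TCP z of about 45.

Request:
servo_tool(hand=[0,0,0,0], xyz=[[0,0.2,0],[0,0.4,0],[0,0.4,0.1],[0,0.4,0.1]], dr=[[0,0,0],[0,0,0],[0,0,0],[0,0,0]])

```text
time: 13.2
eef_pos: [0.4796, 0.2561, 0.0432]
tool_rot: [[-0.986, 0.168, -0.002], [0.168, 0.986, -0.001], [0.002, -0.001, -1.0]]
contact_force: [-0.2, -0.3, 0.1]
opening: -0.0001
```

Request:
servo_tool(hand=[0,0,0,0,0], xyz=[[0,-0.08,0],[0,-0.16,0],[0,-0.2,0],[0,-0.24,0],[0,-0.24,0]], dr=[[0,0,0],[0,0,0],[0,0,0],[0,0,0],[0,0,0]])

```text
time: 13.82
eef_pos: [0.4769, 0.2318, 0.0447]
tool_rot: [[-0.986, 0.17, 0.0], [0.17, 0.986, 0.0], [-0.0, 0.0, -1.0]]
contact_force: [-0.5, 0.4, 0.0]
opening: 0.0
```

```bash
python3 go.py 481 257 64 170.6;python3 look.py e9.png
```

```text
t 13.82 xyz [ 0.002  0.255 -0.193] dr [ 0.     0.001 -0.013] pos [476.9 231.8  44.7] op 0.0 F [-0.5  0.4  0. ] q [ 0.24  0.43  1.81  0.    0.9  -1.16]
```

View pics/e9.png

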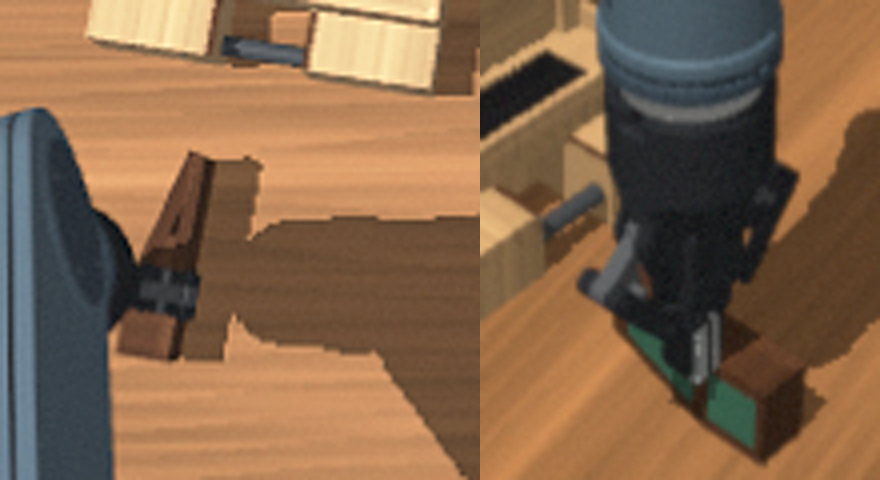

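Request:
servo_tool(hand=[0,0,0,0,0], xyz=[[0,-0.04,0],[0,-0.08,0],[0,-0.12,0],[0,-0.15,0],[0,-0.15,0]], dr=[[0,0,0],[0,0,0],[0,0,0],[0,0,0],[0,0,0]])

```text
time: 14.55
eef_pos: [0.475, 0.2193, 0.0471]
tool_rot: [[-0.985, 0.17, 0.003], [0.17, 0.985, 0.004], [-0.002, 0.004, -1.0]]
contact_force: [-4.8, 6.8, 17.1]
opening: 0.0
```

```bash
python3 go.py 481 257 64 170.6;python3 look.py e10.png
```

```text
t 14.55 xyz [ 0.005  0.383 -0.168] dr [ 0.008  0.005 -0.013] pos [475.  219.3  47.1] op 0.0 F [-4.8  6.8 17.1] q [ 0.22  0.41  1.83  0.    0.9  -1.19]
```

View pics/e10.png

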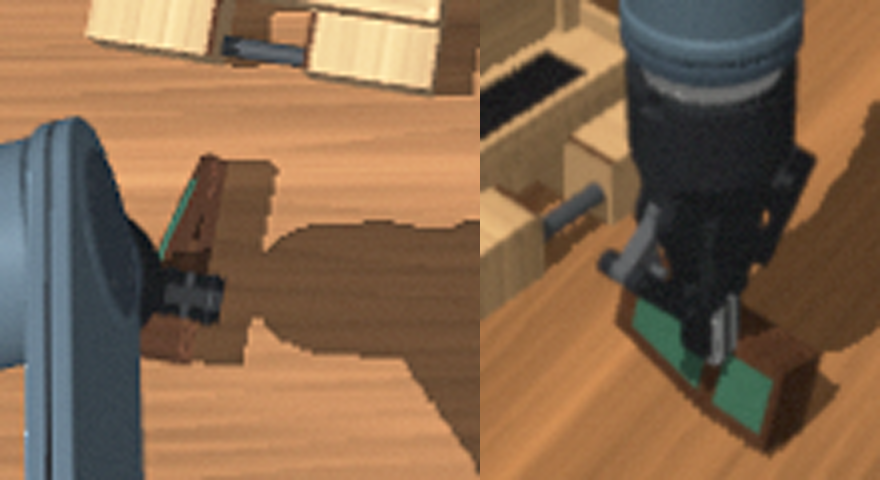

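It's tipping (about 15°) while the finger presses a bit downward. I'll continue with a slight rise to follow the edge.

Request:
servo_tool(hand=[0,0,0,0,0], xyz=[[0,-0.04,-0.02],[0,-0.08,-0.03],[0,-0.12,-0.04],[0,-0.16,-0.04],[0,-0.16,-0.04]], dr=[[0,0,0],[0,0,0],[0,0,0],[0,0,0],[0,0,0]])

```text
time: 15.28
eef_pos: [0.471, 0.2012, 0.0481]
tool_rot: [[-0.986, 0.169, -0.001], [0.169, 0.986, -0.0], [0.001, -0.0, -1.0]]
contact_force: [-0.8, -0.5, -0.6]
opening: -0.0001
```

```bash
python3 go.py 481 257 64 170.6;python3 look.py e11.png
```

```text
t 15.28 xyz [-0.004  0.567 -0.159] dr [-0.001 -0.002 -0.012] pos [471.  201.2  48.1] op -0.1 F [-0.8 -0.5 -0.6] q [ 0.19  0.4   1.85 -0.    0.9  -1.21]
```

View pics/e11.png

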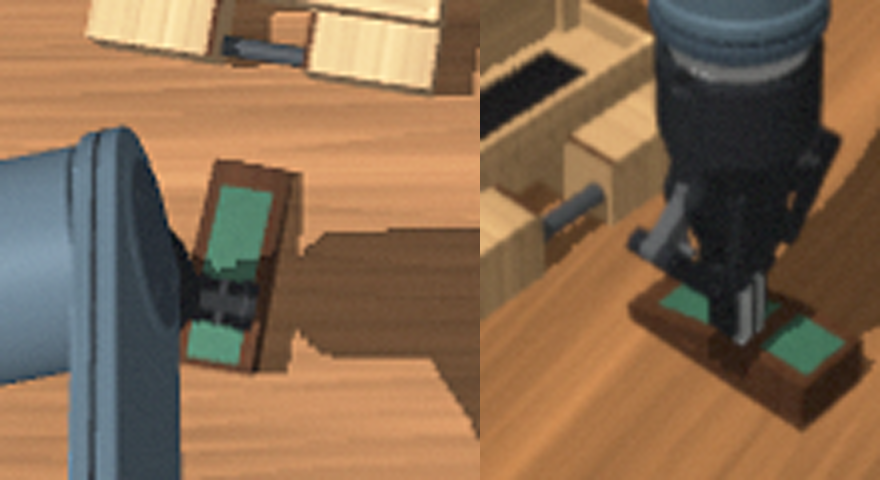

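The wedge lies green side up and the finger is free. I'll lift and measure.

Request:
servo_tool(hand=[75,75,75,75], xyz=[[0,0,-0.3],[0,0,-0.7],[0.3,0,-1],[0.7,0,-1]], dr=[[0,0,0],[0,0,0],[0,0,0],[0,0,0]])

```text
time: 15.88
eef_pos: [0.4042, 0.214, 0.1508]
tool_rot: [[-0.985, 0.17, 0.005], [0.17, 0.985, 0.001], [-0.005, 0.002, -1.0]]
contact_force: [-0.7, 1.0, -0.5]
opening: 0.0723
```

```bash
python3 go.py 481 257 64 170.6;python3 - <<'E'
from h import *
s=cam('side');t=cam('top')
cv2.imwrite('pics/f1.png',cv2.resize(t['frame'][225:325,200:300],None,fx=6,fy=6,interpolation=cv2.INTER_CUBIC))
cv2.imwrite('pics/f2.png',cv2.resize(s['frame'][270:370,220:350],None,fx=6,fy=6,interpolation=cv2.INTER_CUBIC))
E
```

```text
t 15.88 xyz [-0.68   0.553  0.872] dr [ 0.005  0.01  -0.013] pos [404.2 214.  150.8] op 72.3 F [-0.7  1.  -0.5] q [ 0.24  0.17  1.87  0.    1.1  -1.16]
```

View pics/f1.png

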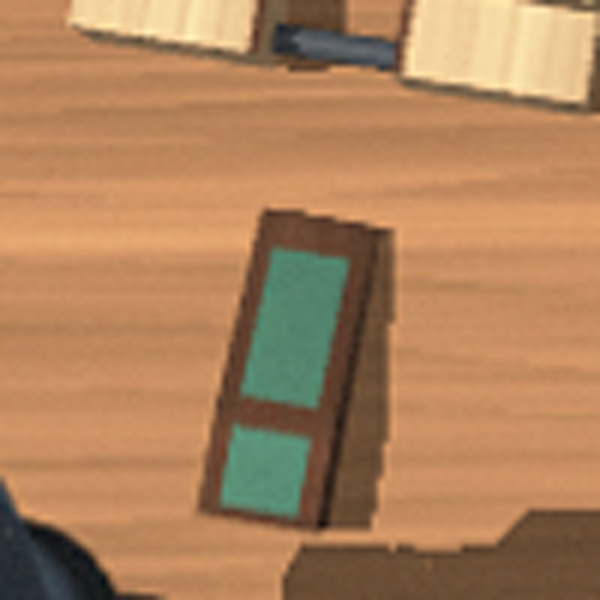

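View pics/f2.png

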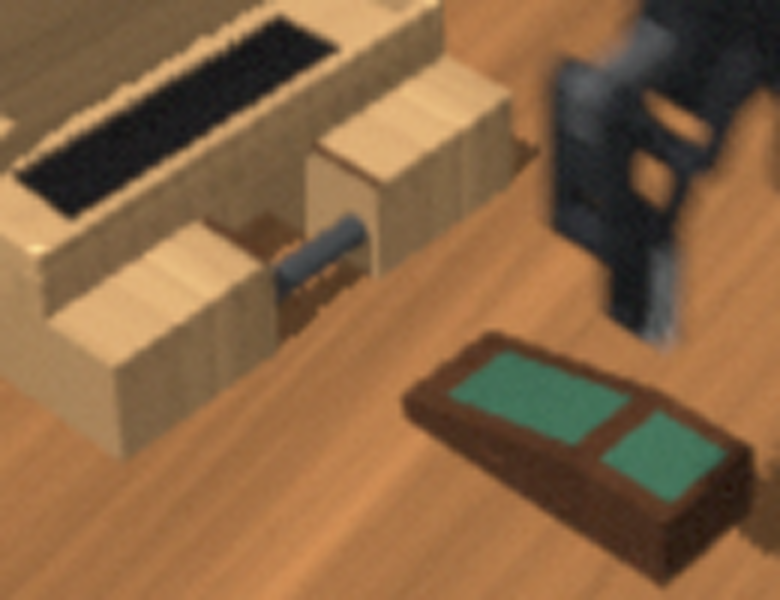

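```bash
cat > wz.py <<'E'
from h import *
def wedge(c):
    hsv=cv2.cvtColor(c['frame'],cv2.COLOR_BGR2HSV)
    m=cv2.inRange(hsv,(65,70,50),(95,255,255))
    k,l,st,ce=cv2.connectedComponentsWithStats(m)
    return [(st[i,4],ce[i]) for i in range(1,k) if st[i,4]>25]
if __name__=='__main__':
    for n in('top','side'):
        c=cam(n)
        for a,p in wedge(c): print(n,a,np.round(p,1),'z30',np.round(plane(c,*p,.03)[:2]*1000,1),'z21',np.round(plane(c,*p,.021)[:2]*1000,1))
E
python3 wz.py; python3 - <<'E'
from h import *
t=cam('top')
P=lambda p:(200+(p[0]+.5)/6-.5,225+(p[1]+.5)/6-.5)
for n,p,z in(('toeL',(262,210),.01),('toeR',(378,228),.01),('buttL',(200,512),.03),('buttR',(322,528),.03),('slotL',(252,52),.044),('slotR',(402,78),.044)):
    print(n,np.round(plane(t,*P(p),z)[:2]*1000,1))
E
```

```text
top 190 [467.4 121.7] z30 [ 881.1 -360.1] z21 [ 884.6 -363. ]
top 783 [567.6 276.5] z30 [ 501.4 -582.8] z21 [ 501.8 -587.6]
top 311 [248.6 279.1] z30 [503.  165.3] z21 [503.4 166.7]
top 157 [243.7 303. ] z30 [448.7 176. ] z21 [448.7 177.5]
side 97 [300.7 172.5] z30 [ 940.9 -467.5] z21 [ 951.7 -483.8]
side 247 [437.7 192.7] z30 [ 497.8 -577.2] z21 [ 502.9 -595. ]
side 217 [309.5 335.7] z30 [494.7 177.6] z21 [499.8 169.6]
side 148 [330.3 345.6] z30 [444.9 179.3] z21 [449.3 171.3]
toeL [549.8 181.6]
toeR [542.5 136.1]
buttL [433.2 200.4]
buttR [427.1 153.9]
slotL [607.4 180.9]
slotR [597.  123.3]
```

```bash
python3 go.py 448.5 176 60 170.6
```

```text
t 16.12 xyz [-0.511 -0.294  0.886] dr [ 0.     0.002 -0.011] pos [403.  213.6 148.6] op 74.6 F [ 1.7 -0.6  0.4] q [ 0.24  0.17  1.87 -0.    1.1  -1.16]
```

Request:
servo_tool(hand=[75,75,75,75], xyz=[[-0.51,-0.29,0],[-0.51,-0.29,0.5],[-0.51,-0.29,0.88],[-0.51,-0.29,0.88]], dr=[[0,0,-0.01],[0,0,-0.01],[0,0,-0.01],[0,0,-0.01]])

```text
time: 16.62
eef_pos: [0.4463, 0.1754, 0.0577]
tool_rot: [[-0.986, 0.165, -0.007], [0.165, 0.986, -0.001], [0.007, -0.002, -1.0]]
contact_force: [0.3, 0.2, -0.1]
opening: 0.0751
```

Request:
servo_tool(hand=[75,75,75], xyz=[[0,0,0.2],[0,0,0.28],[0,0,0.28]], dr=[[0,0,0],[0,0,0],[0,0,0]])

```text
time: 17.0
eef_pos: [0.4484, 0.1763, 0.033]
tool_rot: [[-0.986, 0.164, 0.0], [0.164, 0.986, 0.0], [-0.0, 0.0, -1.0]]
contact_force: [1.2, 0.4, 0.7]
opening: 0.0748
```

```bash
python3 go.py 448.5 176 25 170.6;python3 - <<'E'
from h import *
s=cam('side')
cv2.imwrite('pics/f3.png',cv2.resize(s['frame'][280:380,250:370],None,fx=6,fy=6,interpolation=cv2.INTER_CUBIC))
E
```

```text
t 17.0 xyz [-0.001 -0.003  0.08 ] dr [ 0.     0.001 -0.001] pos [448.4 176.3  33. ] op 74.8 F [1.2 0.4 0.7] q [ 0.14  0.38  1.94 -0.    0.83 -1.26]
```

View pics/f3.png

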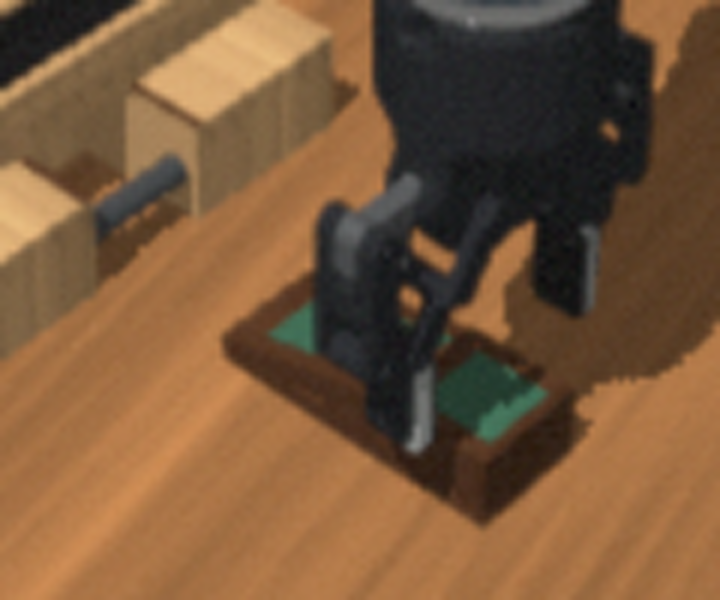

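```bash
python3 - <<'E'
from h import *
s=cam('side');p=env.sense();e=p['eef_pos'];R=p['tool_rot']
for a in (-5,0,5,10,15,20,25): print(a,np.round((proj(s,e+R@np.array([0,.0375,a/1000]))-[250,280])*6), np.round((proj(s,e+R@np.array([0,-.0375,a/1000]))-[250,280])*6))
E
```

```text
-5 [402. 427.] [548. 307.]
0 [402. 438.] [548. 318.]
5 [402. 449.] [547. 328.]
10 [401. 460.] [546. 339.]
15 [401. 471.] [546. 350.]
20 [401. 482.] [545. 361.]
25 [401. 493.] [545. 371.]
```

The tips reach only a few mm past the TCP at this opening. I'll go lower in steps, watching the force.

Request:
servo_tool(hand=[60,60,60,60], xyz=[[0,0,0.05],[0,0,0.1],[0,0,0.14],[0,0,0.14]], dr=[[0,0,0],[0,0,0],[0,0,0],[0,0,0]])

```text
time: 17.6
eef_pos: [0.4475, 0.1762, 0.0181]
tool_rot: [[-0.986, 0.164, -0.001], [0.164, 0.986, -0.0], [0.001, -0.0, -1.0]]
contact_force: [0.0, 0.1, 0.3]
opening: 0.06
```

```bash
python3 go.py 448.5 176 25 170.6;python3 - <<'E'
from h import *
s=cam('side')
cv2.imwrite('pics/f4.png',cv2.resize(s['frame'][280:380,250:370],None,fx=6,fy=6,interpolation=cv2.INTER_CUBIC))
E
```

```text
t 17.6 xyz [-0.01  -0.    -0.069] dr [-0.001 -0.002 -0.002] pos [447.5 176.2  18.1] op 60.0 F [0.  0.1 0.3] q [ 0.14  0.4   1.95  0.    0.79 -1.26]
```

View pics/f4.png

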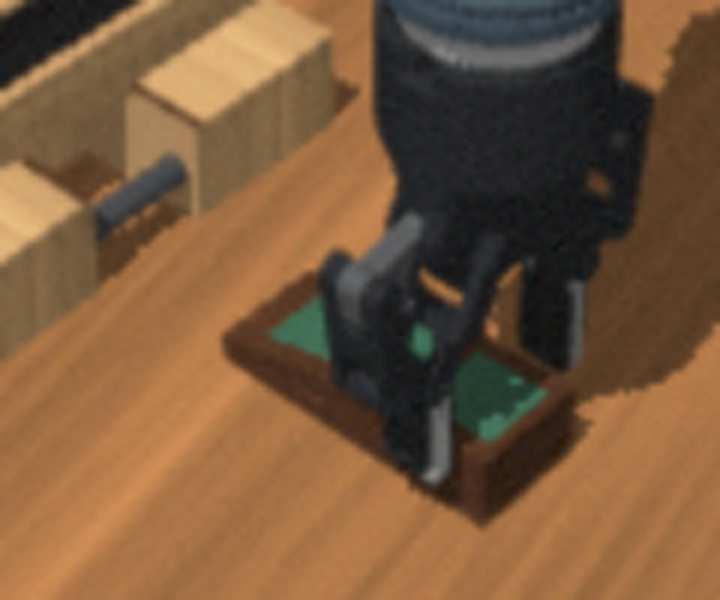

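Request:
servo_tool(hand=[42,42,42,42,42], xyz=[[0,0,0],[0,0,0],[0,0,0],[0,0,0],[0,0,0]], dr=[[0,0,0],[0,0,0],[0,0,0],[0,0,0],[0,0,0]], force=30)

```text
time: 18.27
eef_pos: [0.4481, 0.1763, 0.0187]
tool_rot: [[-0.986, 0.164, 0.0], [0.164, 0.986, 0.0], [-0.0, 0.0, -1.0]]
contact_force: [0.4, -0.2, 3.1]
opening: 0.0452
```

```bash
python3 go.py 448.5 176 25 170.6; python3 wz.py | grep -E "(top|side) +[12].*(24.\.|3[0-3].\.)"
```

```text
t 18.27 xyz [-0.005 -0.002 -0.063] dr [ 0.     0.001 -0.001] pos [448.1 176.3  18.7] op 45.2 F [ 0.4 -0.2  3.1] q [ 0.14  0.4   1.95  0.    0.79 -1.26]
side 104 [300.5 172.8] z30 [ 940.1 -465.3] z21 [ 950.9 -481.6]
side 111 [332.3 345.3] z30 [441.9 176.4] z21 [446.3 168.4]
```

Request:
servo_tool(hand=[42,42,42,42], xyz=[[0,0,-0.015],[-0.2,0.013,-0.015],[-0.45,0.013,-0.015],[-0.45,0.013,-0.015]], dr=[[0,0,0],[0,0,0],[0,0,0],[0,0,0]])

```text
time: 18.88
eef_pos: [0.4939, 0.1698, 0.0199]
tool_rot: [[-0.986, 0.165, 0.001], [0.165, 0.986, -0.0], [-0.001, 0.0, -1.0]]
contact_force: [-0.3, 0.3, -1.7]
opening: 0.0452
```

```bash
python3 go.py 448.5 176 25 170.6; python3 - <<'E'
from h import *
s=cam('side');t=cam('top')
cv2.imwrite('pics/g1.png',cv2.resize(t['frame'][200:300,200:300],None,fx=6,fy=6,interpolation=cv2.INTER_CUBIC))
cv2.imwrite('pics/g2.png',cv2.resize(s['frame'][260:350,220:340],None,fx=6,fy=6,interpolation=cv2.INTER_CUBIC))
E
```

```text
t 18.88 xyz [ 0.458 -0.013 -0.052] dr [ 0.     0.002 -0.003] pos [493.9 169.8  19.9] op 45.2 F [-0.3  0.3 -1.7] q [ 0.12  0.45  1.85 -0.    0.84 -1.29]
```

View pics/g1.png

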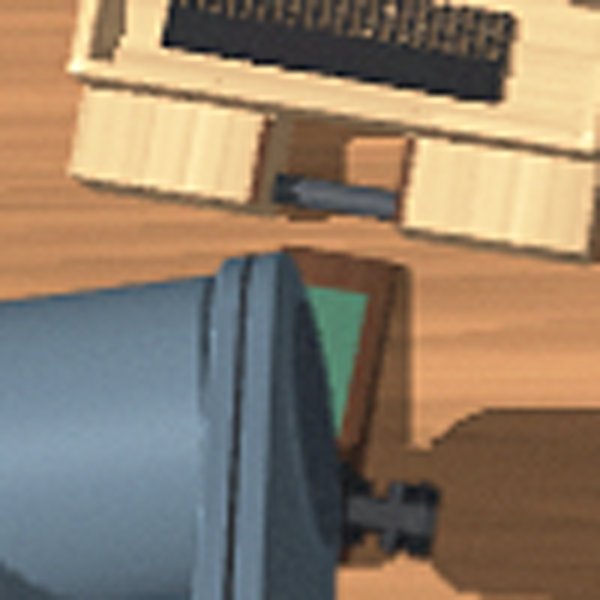

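View pics/g2.png

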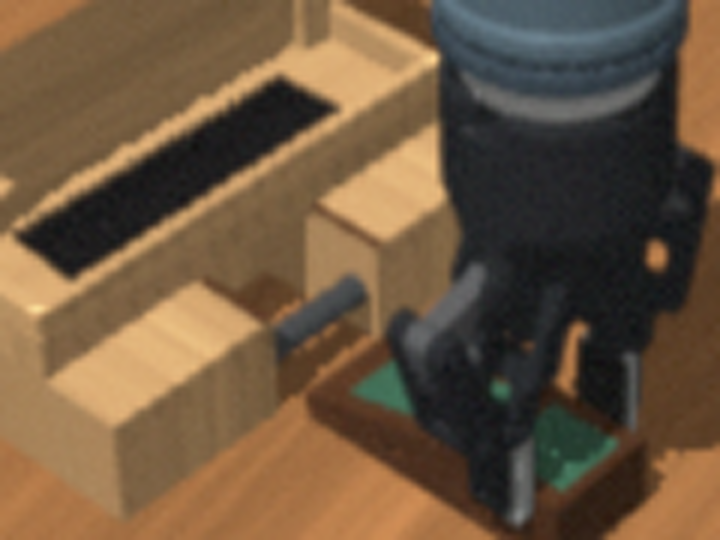

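```bash
python3 - <<'E'
from h import *
t=cam('top');s=cam('side')
P=lambda p:(200+(p[0]+.5)/6-.5,200+(p[1]+.5)/6-.5)
Q=lambda p:(220+(p[0]+.5)/6-.5,260+(p[1]+.5)/6-.5)
O=np.array([602.4,151.8]);ex=np.array([.9866,-.163]);ey=np.array([.163,.9866])
def pr(n,c,q,z):
    w=plane(c,*q,z)[:2]*1000; print(n,np.round(w,1),'org',np.round([(w-O)@ex,(w-O)@ey],1))
pr('toeL',t,P((285,248)),.011);pr('toeR',t,P((408,265)),.011)
pr('slotL',t,P((252,203)),.044);pr('slotR',t,P((401,228)),.044)
pr('s toeL',s,Q((308,405)),.001);pr('s slotL base',s,Q((275,400)),0);pr('s slotR base',s,Q((380,335)),0)
E
```

```text
toeL [593.8 173.1] org [-12.   19.6]
toeR [586.8 124.6] org [-11.  -29.4]
slotL [607.  180.9] org [-0.2 29.4]
slotR [597.  123.7] org [ -0.7 -28.6]
s toeL [595.4 174. ] org [-10.5  20.8]
s slotL base [607.6 177.5] org [ 1.  26.2]
s slotR base [596.  128.3] org [ -2.5 -24.2]
```

```bash
python3 - <<'E'
from h import *
t=cam('top');s=cam('side')
P=lambda p,o:(200+(p[0]+.5)/6-.5,o+(p[1]+.5)/6-.5)
O=np.array([602.4,151.8]);ex=np.array([.9866,-.163]);ey=np.array([.163,.9866])
for lab,o,pts in(('before',225,[(350,257,.014),(318,408,.0285)]),('now',200,[(369,293,.0155),(339,437,.030)])):
    r=[plane(t,*P(p[:2],o),p[2])[:2]*1000 for p in pts]
    d=r[0]-r[1];print(lab,np.round(r,1).tolist(),np.degrees(np.arctan2(d[1],d[0])),[np.round([(w-O)@ex,(w-O)@ey],1).tolist() for w in r])
E
```

```text
before [[531.0, 146.4], [472.4, 156.1]] -9.40939946204777 [[-69.6, -17.0], [-129.0, -17.0]]
now [[575.3, 139.2], [518.4, 148.3]] -9.057323580921388 [[-24.7, -16.8], [-82.3, -17.1]]
```

Request:
servo_tool(hand=[42,42,42,42], xyz=[[0,0.015,0],[-0.08,0.015,0],[-0.16,0.015,0],[-0.16,0.015,0]], dr=[[0,0,0],[0,0,0],[0,0,0],[0,0,0]])

```text
time: 19.68
eef_pos: [0.5097, 0.1688, 0.0201]
tool_rot: [[-0.986, 0.165, 0.001], [0.165, 0.986, 0.0], [-0.001, 0.0, -1.0]]
contact_force: [0.5, -1.0, -1.1]
opening: 0.0451
```

Request:
servo_tool(hand=[42,42,42,42], xyz=[[-0.04,0,0],[-0.08,0,0],[-0.12,0,0],[-0.12,0,0]], dr=[[0,0,0],[0,0,0],[0,0,0],[0,0,0]])

```text
time: 20.18
eef_pos: [0.5208, 0.1669, 0.02]
tool_rot: [[-0.986, 0.164, 0.0], [0.164, 0.986, 0.0], [-0.0, 0.0, -1.0]]
contact_force: [0.2, 0.6, -0.9]
opening: 0.0451
```

```bash
python3 go.py 448.5 176 25 170.6; python3 - <<'E'
from h import *
s=cam('side');t=cam('top')
a=cv2.resize(t['frame'][200:290,210:300],None,fx=6,fy=6,interpolation=cv2.INTER_CUBIC)
cv2.imwrite('pics/g3.png',a)
cv2.imwrite('pics/g4.png',cv2.resize(s['frame'][260:350,220:340],None,fx=6,fy=6,interpolation=cv2.INTER_CUBIC))
E
```

```text
t 20.18 xyz [ 0.728 -0.029 -0.05 ] dr [ 0.     0.001 -0.002] pos [520.8 166.9  20. ] op 45.1 F [ 0.2  0.6 -0.9] q [ 0.11  0.49  1.79 -0.    0.87 -1.3 ]
```

View pics/g3.png

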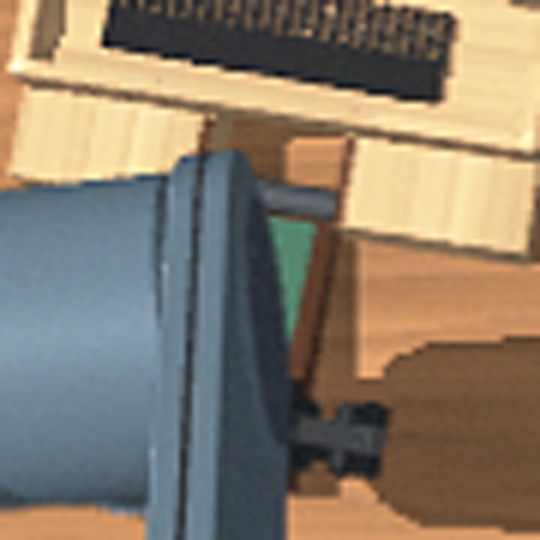

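View pics/g4.png

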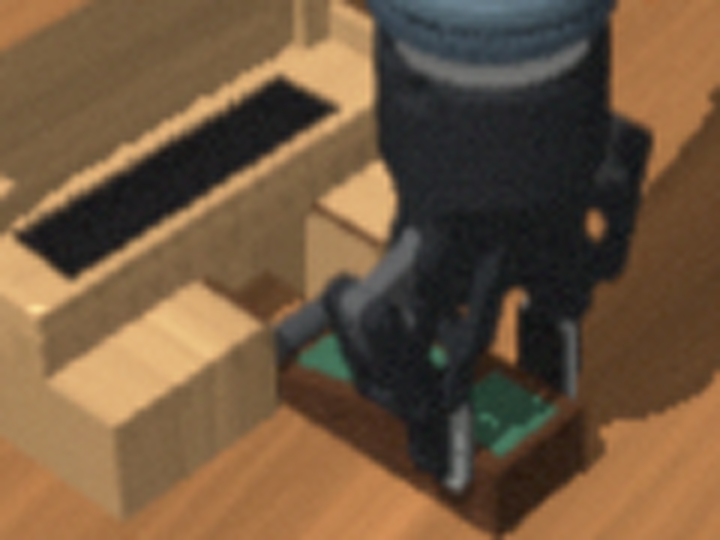

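The thin end is about 17 mm in and under the bar, with no wall force. I'll set it down and release.

Request:
servo_tool(hand=[42,42,75,75,75], xyz=[[0,0,0.012],[0,0,0.012],[0,0,0.012],[0,0,0.012],[0,0,0.012]], dr=[[0,0,0],[0,0,0],[0,0,0],[0,0,0],[0,0,0]])

```text
time: 20.9
eef_pos: [0.5204, 0.167, 0.0189]
tool_rot: [[-0.986, 0.164, 0.0], [0.164, 0.986, 0.0], [-0.0, 0.0, -1.0]]
contact_force: [-0.4, 0.1, 0.3]
opening: 0.0751
```

Request:
servo_tool(hand=[75,75,75,75], xyz=[[0,0,-0.2],[0,0,-0.6],[0,0,-1.0],[0.5,0,-1]], dr=[[0,0,0],[0,0,0],[0,0,0],[0,0,0]])

```text
time: 21.4
eef_pos: [0.4764, 0.1752, 0.1226]
tool_rot: [[-0.986, 0.166, 0.011], [0.166, 0.986, 0.001], [-0.011, 0.003, -1.0]]
contact_force: [-0.2, 0.5, 0.1]
opening: 0.0754
```

Request:
servo_tool(hand=[75,75], xyz=[[0.5,0,-0.2],[0.9,0,-0.3]], dr=[[0,0,0],[0,0,0]])

```text
time: 21.65
eef_pos: [0.3806, 0.1902, 0.1495]
tool_rot: [[-0.986, 0.164, 0.001], [0.164, 0.986, 0.0], [-0.0, 0.0, -1.0]]
contact_force: [0.4, 0.6, 0.4]
opening: 0.0751
```

```bash
python3 go.py 448.5 176 25 170.6; python3 wz.py; python3 - <<'E'
from h import *
s=cam('side');t=cam('top')
a=cv2.resize(t['frame'][200:290,210:300],None,fx=6,fy=6,interpolation=cv2.INTER_CUBIC)
cv2.imwrite('pics/g5.png',a)
cv2.imwrite('pics/g6.png',cv2.resize(s['frame'][260:350,220:340],None,fx=6,fy=6,interpolation=cv2.INTER_CUBIC))
E
```

```text
t 21.65 xyz [-0.693 -0.029  1.245] dr [ 0.001  0.001 -0.002] pos [380.6 190.2 149.5] op 75.1 F [0.4 0.6 0.4] q [ 0.2   0.11  1.94  0.    1.09 -1.21]
top 194 [467.3 122.1] z30 [ 880.1 -359.6] z21 [ 883.6 -362.5]
top 293 [253.2 248. ] z30 [574.7 155.6] z21 [575.7 156.9]
top 782 [567.6 276.4] z30 [ 501.5 -582.9] z21 [ 501.9 -587.6]
top 159 [248.7 271.4] z30 [520.8 165.4] z21 [521.3 166.8]
side 99 [300.7 172.6] z30 [ 940.3 -466.8] z21 [ 951.1 -483.1]
side 245 [437.7 192.7] z30 [ 497.7 -577.3] z21 [ 502.8 -595. ]
side 188 [283.3 320.2] z30 [566.2 167.9] z21 [572.2 159.8]
side 132 [302.6 329. ] z30 [517.3 168.7] z21 [522.7 160.6]
```

View pics/g5.png

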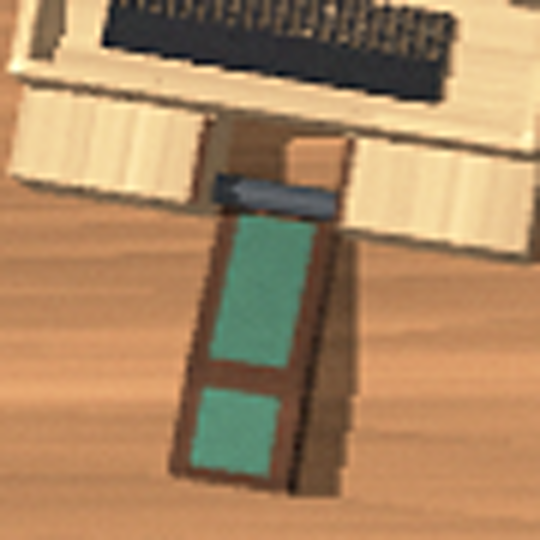

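View pics/g6.png

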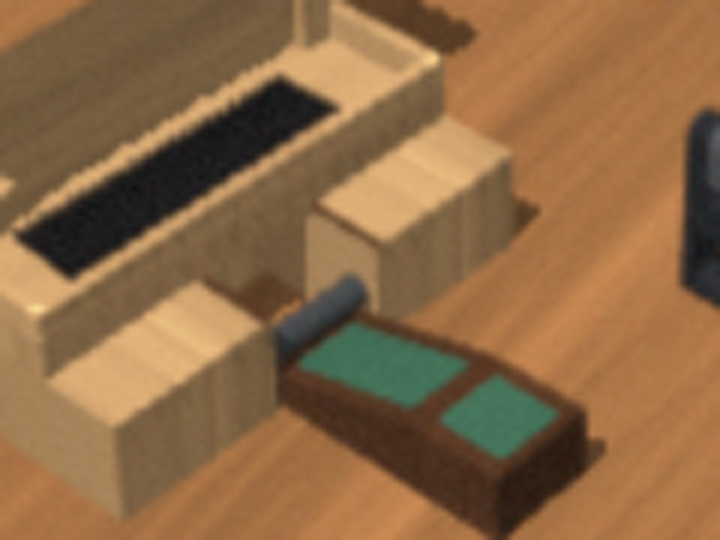

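The wedge is in the slot about 16 mm, straight and released: head mark at (249,271) in the top view, yaw about -9.6°, lateral about 0. Now to the block.

Request:
servo_tool(hand=[75,75], xyz=[[-0.42,-0.33,-0.1],[-0.84,-0.66,-0.2]], dr=[[0,0,0],[0,0,0]])

```text
time: 22.1
eef_pos: [0.4562, 0.1101, 0.1689]
tool_rot: [[-0.987, 0.163, 0.001], [0.163, 0.987, 0.0], [-0.001, 0.0, -1.0]]
contact_force: [0.8, 0.5, -1.1]
opening: 0.0754
```

Request:
servo_tool(hand=[75,75], xyz=[[-0.42,-0.33,0],[-0.84,-0.66,0]], dr=[[0,0,0],[0,0,0]])

```text
time: 22.35
eef_pos: [0.5287, 0.0299, 0.1685]
tool_rot: [[-0.986, 0.165, 0.001], [0.165, 0.986, -0.0], [-0.001, 0.0, -1.0]]
contact_force: [0.0, 0.5, -0.2]
opening: 0.0749
```

Request:
servo_tool(hand=[75,75], xyz=[[-0.42,-0.33,0],[-0.84,-0.66,0]], dr=[[0,0,0],[0,0,0]])

```text
time: 22.6
eef_pos: [0.6004, -0.0492, 0.1679]
tool_rot: [[-0.986, 0.165, 0.0], [0.165, 0.986, -0.0], [-0.0, -0.0, -1.0]]
contact_force: [1.4, -0.0, 0.2]
opening: 0.0754
```

Request:
servo_tool(hand=[75,75,75], xyz=[[-0.42,-0.33,0],[-0.84,-0.66,0],[-0.84,-0.66,0]], dr=[[0,0,-0.3],[0,0,-0.6],[0,0,-0.97]])

```text
time: 22.98
eef_pos: [0.673, -0.1306, 0.1663]
tool_rot: [[-0.949, -0.316, 0.0], [-0.316, 0.949, -0.001], [0.0, -0.001, -1.0]]
contact_force: [-1.0, 1.1, -0.2]
opening: 0.0751
```

```bash
python3 go.py 667 -126.5 100 198.5; python3 - <<'E'
from h import *
t=cam('top');s=cam('side')
a=cv2.resize(t['frame'][160:250,330:430],None,fx=4,fy=4,interpolation=cv2.INTER_CUBIC)
b=cv2.resize(s['frame'][190:280,270:370],None,fx=4,fy=4,interpolation=cv2.INTER_CUBIC)
cv2.imwrite('pics/k1.png',cv2.hconcat([a,b]))
E
```

```text
t 22.98 xyz [0.044 0.059 0.663] dr [-0.002 -0.001 -0.003] pos [ 673.  -130.6  166.3] op 75.1 F [-1.   1.1 -0.2] q [-0.35  0.54  1.27 -0.    1.33 -2.25]
```

View pics/k1.png

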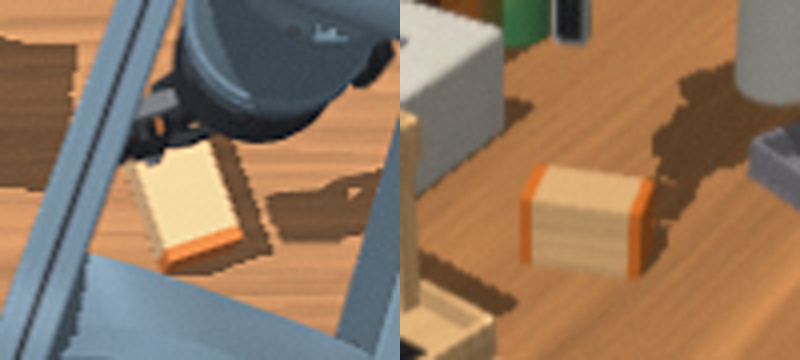

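```bash
python3 - <<'E'
from h import *
t=cam('top');s=cam('side')
P=lambda p,o:(o[0]+(p[0]+.5)/4-.5,o[1]+(p[1]+.5)/4-.5)
r=[plane(t,*P(p,(330,160)),.05)[:2]*1000 for p in((162,256),(241,227))];m=sum(r)/2;print(np.round(r,1),m,m+40*np.array([.948,.317]))
r=[plane(s,*P((p[0]-400,p[1]),(270,190)),.05)[:2]*1000 for p in((523,195),(545,165),(653,180),(630,208))];print(np.round(r,1),sum(r)/4)
E
```

```text
[[ 626.9 -113.6]
 [ 643.5 -159.4]] [ 635.22858055 -136.53715702] [ 673.14858055 -123.85715702]
[[ 695.6  -94. ]
 [ 703.8 -132.8]
 [ 634.2 -155.1]
 [ 629.5 -117.9]] [ 665.78046583 -124.9900879 ]
```

```bash
python3 go.py 669 -125 80 198.5
```

```text
t 23.18 xyz [0.01  0.014 0.877] dr [ 0.002 -0.002 -0.014] pos [ 670.5 -126.   167.7] op 74.8 F [-0.3  0.1  0.2] q [-0.35  0.54  1.27  0.    1.33 -2.24]
```

Request:
servo_tool(hand=[75,75,75,75], xyz=[[0.01,0.01,0.3],[0.01,0.01,0.7],[0.01,0.01,1.0],[0.01,0.01,1.0]], dr=[[0,0,-0.01],[0,0,-0.01],[0,0,-0.01],[0,0,-0.01]])

```text
time: 23.68
eef_pos: [0.667, -0.1237, 0.0661]
tool_rot: [[-0.948, -0.318, -0.005], [-0.318, 0.948, 0.002], [0.005, 0.004, -1.0]]
contact_force: [0.2, 0.0, 0.1]
opening: 0.0751
```

```bash
python3 go.py 669 -125 28 198.5; python3 - <<'E'
from h import *
s=cam('side')
b=cv2.resize(s['frame'][190:280,270:370],None,fx=6,fy=6,interpolation=cv2.INTER_CUBIC)
cv2.imwrite('pics/k2.png',b)
E
```

```text
t 23.68 xyz [-0.016 -0.02   0.381] dr [ 0.007 -0.009  0.001] pos [ 667.  -123.7   66.1] op 75.1 F [0.2 0.  0.1] q [-0.35  0.62  1.39 -0.    1.14 -2.24]
```

View pics/k2.png

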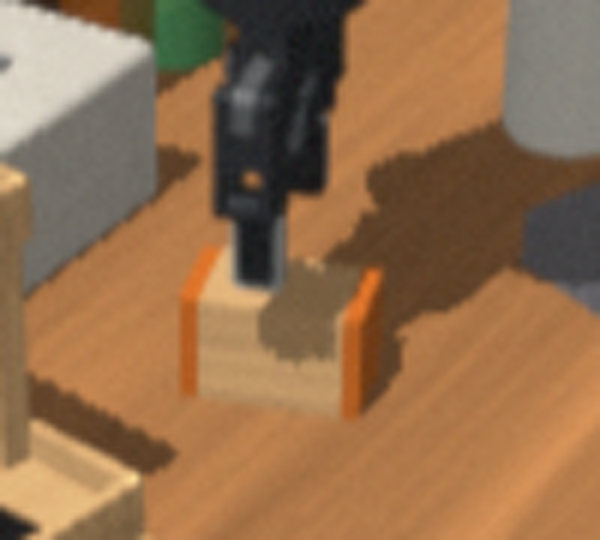

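Request:
servo_tool(hand=[75,75,75], xyz=[[0,0,0.15],[0,0,0.25],[0,0,0.25]], dr=[[0,0,0],[0,0,0],[0,0,0]])

```text
time: 24.1
eef_pos: [0.6685, -0.1247, 0.043]
tool_rot: [[-0.948, -0.319, -0.001], [-0.319, 0.948, 0.001], [0.001, 0.001, -1.0]]
contact_force: [0.3, 0.5, -0.3]
opening: 0.0749
```

```bash
python3 go.py 669 -125 28 198.5; python3 - <<'E'
from h import *
s=cam('side')
b=cv2.resize(s['frame'][190:280,270:370],None,fx=6,fy=6,interpolation=cv2.INTER_CUBIC)
cv2.imwrite('pics/k3.png',b)
E
```

```text
t 24.1 xyz [-0.004 -0.005  0.15 ] dr [ 0.002 -0.002  0.004] pos [ 668.5 -124.7   43. ] op 74.9 F [ 0.3  0.5 -0.3] q [-0.35  0.65  1.41  0.    1.09 -2.24]
```

View pics/k3.png

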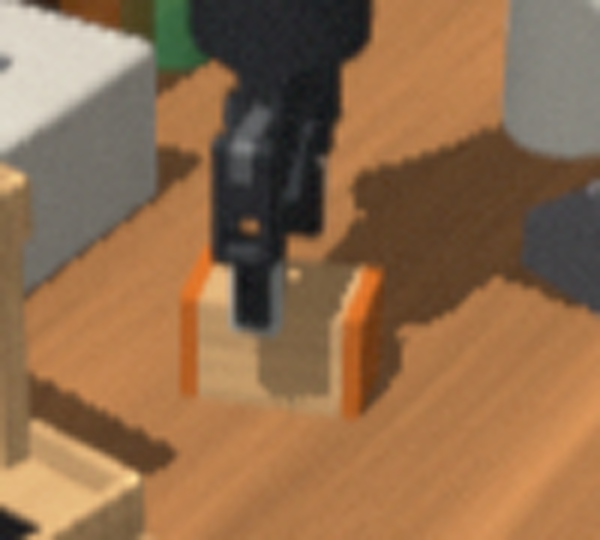

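Well aligned, with the fingers straddling the block. Lower and close.

Request:
servo_tool(hand=[65,65,65], xyz=[[0,0,0.08],[0,0,0.16],[0,0,0.16]], dr=[[0,0,0],[0,0,0],[0,0,0]])

```text
time: 24.52
eef_pos: [0.6683, -0.1247, 0.0266]
tool_rot: [[-0.948, -0.319, -0.002], [-0.319, 0.948, 0.001], [0.002, 0.001, -1.0]]
contact_force: [0.6, -0.2, 0.3]
opening: 0.065
```

Request:
servo_tool(hand=[38,38,38,38,38], xyz=[[0,0,0],[0,0,0],[0,0,0],[0,0,0],[0,0,0]], dr=[[0,0,0],[0,0,0],[0,0,0],[0,0,0],[0,0,0]], force=80)

```text
time: 25.15
eef_pos: [0.6695, -0.1251, 0.0283]
tool_rot: [[-0.948, -0.319, 0.001], [-0.319, 0.948, -0.0], [-0.001, -0.001, -1.0]]
contact_force: [0.6, -0.2, 4.0]
opening: 0.0424
```

```bash
python3 go.py 669 -125 28 198.5; python3 - <<'E'
from h import *
s=cam('side')
b=cv2.resize(s['frame'][190:280,270:370],None,fx=6,fy=6,interpolation=cv2.INTER_CUBIC)
cv2.imwrite('pics/k4.png',b)
E
```

```text
t 25.15 xyz [0.004 0.002 0.003] dr [-0.001  0.002  0.005] pos [ 669.5 -125.1   28.3] op 42.4 F [ 0.6 -0.2  4. ] q [-0.35  0.66  1.42  0.    1.06 -2.24]
```

View pics/k4.png

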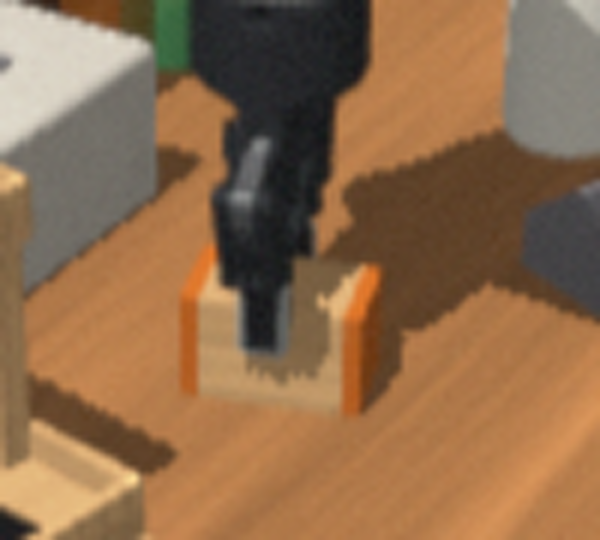

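Request:
servo_tool(hand=[38,38,38], xyz=[[0,0,-0.3],[0,0,-0.7],[0,0,-1.0]], dr=[[0,0,0],[0,0,0],[0,0,0]])

```text
time: 25.58
eef_pos: [0.6689, -0.1249, 0.1286]
tool_rot: [[-0.948, -0.32, -0.0], [-0.32, 0.948, 0.0], [0.0, 0.0, -1.0]]
contact_force: [0.4, 0.1, -0.9]
opening: 0.0426
```

Request:
servo_tool(hand=[38,38,38], xyz=[[0.11,0.31,-0.05],[0.22,0.62,-0.1],[0.34,0.94,-0.2]], dr=[[0,0,0.33],[0,0,0.66],[0,0,0.97]])

```text
time: 25.95
eef_pos: [0.6052, -0.0458, 0.1468]
tool_rot: [[-0.986, 0.165, -0.003], [0.165, 0.986, 0.001], [0.003, 0.0, -1.0]]
contact_force: [0.3, -1.0, -2.1]
opening: 0.0422
```

Request:
servo_tool(hand=[38,38], xyz=[[0.36,0.33,0],[0.72,0.65,0]], dr=[[0,0,0],[0,0,0]])

```text
time: 26.2
eef_pos: [0.5446, 0.03, 0.1472]
tool_rot: [[-0.987, 0.16, -0.001], [0.16, 0.987, 0.0], [0.001, 0.0, -1.0]]
contact_force: [1.2, 0.9, -1.4]
opening: 0.0424
```

Request:
servo_tool(hand=[38,38], xyz=[[0.36,0.33,0],[0.72,0.65,0]], dr=[[0,0,0],[0,0,0]])

```text
time: 26.45
eef_pos: [0.4837, 0.1056, 0.1472]
tool_rot: [[-0.987, 0.159, -0.001], [0.159, 0.987, 0.0], [0.001, -0.0, -1.0]]
contact_force: [0.6, 1.5, -1.3]
opening: 0.0422
```

```bash
python3 go.py 427 181 128 170.5
```

```text
t 26.45 xyz [0.679 0.654 0.193] dr [-0.    -0.003  0.011] pos [483.7 105.6 147.2] op 42.2 F [ 0.6  1.5 -1.3] q [-0.01  0.24  1.79  0.    1.12 -1.42]
```

Request:
servo_tool(hand=[38,38,38,38], xyz=[[0.34,0.33,0],[0.68,0.65,0],[0.68,0.65,0.5],[0.68,0.65,0.9]], dr=[[0,0,0.01],[0,0,0.01],[0,0,0.01],[0,0,0.01]])

```text
time: 26.95
eef_pos: [0.4276, 0.1802, 0.0567]
tool_rot: [[-0.987, 0.162, 0.0], [0.162, 0.987, -0.0], [-0.0, -0.0, -1.0]]
contact_force: [-0.0, 0.1, -1.4]
opening: 0.0426
```

```bash
python3 go.py 427 181 32 170.5;  python3 - <<'E'
from h import *
s=cam('side');t=cam('top')
a=cv2.resize(t['frame'][200:330,190:320],None,fx=3,fy=3,interpolation=cv2.INTER_CUBIC)
b=cv2.resize(s['frame'][260:390,230:360],None,fx=3,fy=3,interpolation=cv2.INTER_CUBIC)
cv2.imwrite('pics/k5.png',cv2.hconcat([a,b]))
E
```

```text
t 26.95 xyz [0.007 0.007 0.247] dr [-0.     0.     0.006] pos [427.6 180.2  56.7] op 42.6 F [-0.   0.1 -1.4] q [ 0.16  0.31  1.96 -0.    0.87 -1.25]
```

View pics/k5.png

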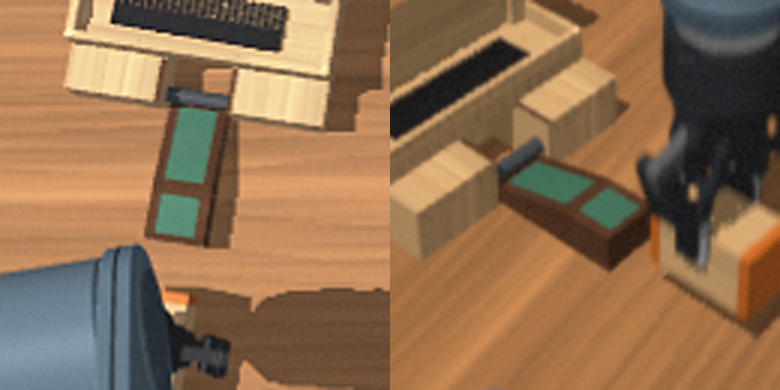

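Request:
servo_tool(hand=[38,38,38,38,38], xyz=[[0,0,0.15],[0,0,0.265],[-0.1,0,0.265],[-0.2,0,0.265],[-0.25,0,0.265]], dr=[[0,0,0],[0,0,0],[0,0,0],[0,0,0],[0,0,0]], force=100)

```text
time: 27.68
eef_pos: [0.4551, 0.1753, 0.0321]
tool_rot: [[-0.986, 0.165, 0.002], [0.165, 0.986, 0.0], [-0.002, 0.001, -1.0]]
contact_force: [-0.7, 0.4, -2.0]
opening: 0.042
```

```bash
python3 go.py 427 181 30 170.5;  python3 - <<'E'
from h import *
s=cam('side');t=cam('top')
a=cv2.resize(t['frame'][200:330,190:320],None,fx=3,fy=3,interpolation=cv2.INTER_CUBIC)
b=cv2.resize(s['frame'][260:390,230:360],None,fx=3,fy=3,interpolation=cv2.INTER_CUBIC)
cv2.imwrite('pics/k6.png',cv2.hconcat([a,b]))
E
```

```text
t 27.68 xyz [0.287 0.01  0.02 ] dr [0.001 0.004 0.001] pos [455.1 175.3  32.1] op 42.0 F [-0.7  0.4 -2. ] q [ 0.14  0.38  1.93 -0.    0.83 -1.27]
```

View pics/k6.png

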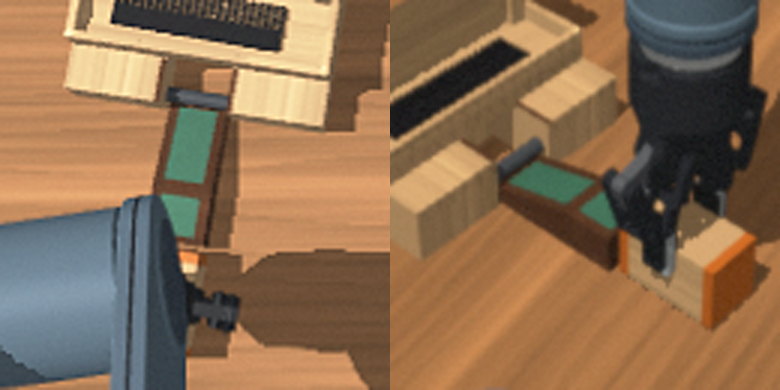

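Block aligned with the butt, gap only a few mm. First tap.

Request:
servo_tool(hand=[38,38,38,38,38], xyz=[[-0.06,0,0],[-0.12,0,0],[-0.18,0,0],[-0.24,0,0],[-0.3,0,0]], dr=[[0,0,0],[0,0,0],[0,0,0],[0,0,0],[0,0,0]])

```text
time: 28.4
eef_pos: [0.4801, 0.1706, 0.0307]
tool_rot: [[-0.986, 0.164, -0.006], [0.164, 0.986, -0.0], [0.006, -0.001, -1.0]]
contact_force: [-7.8, 1.9, 3.3]
opening: 0.0422
```

```bash
python3 go.py 427 181 30 170.5;  python3 - <<'E'
from h import *
s=cam('side');t=cam('top')
a=cv2.resize(t['frame'][200:330,190:320],None,fx=3,fy=3,interpolation=cv2.INTER_CUBIC)
b=cv2.resize(s['frame'][260:390,230:360],None,fx=3,fy=3,interpolation=cv2.INTER_CUBIC)
cv2.imwrite('pics/k7.png',cv2.hconcat([a,b]))
E
```

```text
t 28.4 xyz [0.541 0.016 0.01 ] dr [-0.002 -0.012  0.002] pos [480.1 170.6  30.7] op 42.2 F [-7.8  1.9  3.3] q [ 0.12  0.42  1.87  0.    0.86 -1.28]
```

View pics/k7.png

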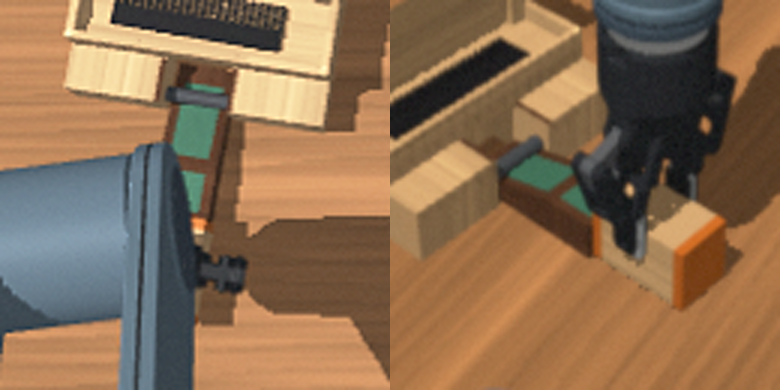

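Request:
servo_tool(hand=[38,38,38], xyz=[[-0.07,0,0],[-0.14,0,0],[-0.18,0,0]], dr=[[0,0,0],[0,0,0],[0,0,0]])

```text
time: 28.88
eef_pos: [0.4976, 0.1677, 0.0305]
tool_rot: [[-0.986, 0.164, -0.007], [0.164, 0.986, -0.0], [0.007, -0.001, -1.0]]
contact_force: [-10.0, 1.6, 5.2]
opening: 0.0419
```

Request:
servo_tool(hand=[38,38,38], xyz=[[-0.03,0,0],[-0.06,0,0],[-0.08,0,0]], dr=[[0,0,0],[0,0,0],[0,0,0]])

```text
time: 29.25
eef_pos: [0.5041, 0.1666, 0.0304]
tool_rot: [[-0.986, 0.164, -0.009], [0.164, 0.986, 0.0], [0.009, -0.002, -1.0]]
contact_force: [-14.7, 3.1, 6.1]
opening: 0.0417
```

```bash
python3 go.py 427 181 30 170.5;  python3 - <<'E'
from h import *
s=cam('side');t=cam('top')
a=cv2.resize(t['frame'][200:330,190:320],None,fx=3,fy=3,interpolation=cv2.INTER_CUBIC)
b=cv2.resize(s['frame'][260:390,230:360],None,fx=3,fy=3,interpolation=cv2.INTER_CUBIC)
cv2.imwrite('pics/k8.png',cv2.hconcat([a,b]))
E
```

```text
t 29.25 xyz [0.784 0.016 0.011] dr [-0.003 -0.018  0.003] pos [504.1 166.6  30.4] op 41.7 F [-14.7   3.1   6.1] q [ 0.11  0.45  1.81  0.    0.89 -1.3 ]
```

View pics/k8.png

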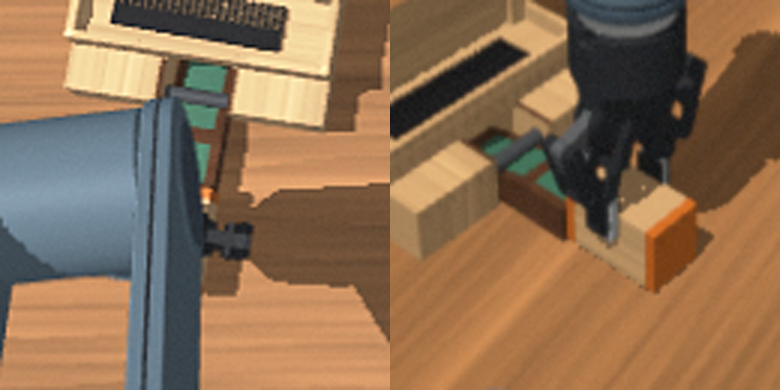

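Request:
servo_tool(hand=[38,38,38], xyz=[[-0.02,0,0],[-0.04,0,0],[-0.04,0,0]], dr=[[0,0,0],[0,0,0],[0,0,0]])

```text
time: 29.72
eef_pos: [0.5042, 0.1664, 0.0298]
tool_rot: [[-0.986, 0.163, -0.016], [0.163, 0.987, 0.0], [0.016, -0.002, -1.0]]
contact_force: [-19.4, 3.4, 10.0]
opening: 0.0424
```

Request:
servo_tool(hand=[38,38,38], xyz=[[-0.02,0,0],[-0.03,0,0],[-0.03,0,0]], dr=[[0,0,0],[0,0,0],[0,0,0]])

```text
time: 30.1
eef_pos: [0.5043, 0.1663, 0.0293]
tool_rot: [[-0.986, 0.163, -0.022], [0.163, 0.987, 0.0], [0.022, -0.003, -1.0]]
contact_force: [-26.3, 6.8, 14.0]
opening: 0.042
```

The wedge has stopped and the force rises without motion: block end at about -59 in the organiser frame, where home is -60. I'll back off and check.

Request:
servo_tool(hand=[38,38,38,38], xyz=[[0.1,0,0],[0.3,0,0],[0.6,0,0],[0.6,0,0]], dr=[[0,0,0],[0,0,0],[0,0,0],[0,0,0]])

```text
time: 30.6
eef_pos: [0.4545, 0.1751, 0.0312]
tool_rot: [[-0.987, 0.163, -0.001], [0.163, 0.987, -0.0], [0.001, -0.0, -1.0]]
contact_force: [0.7, 0.3, -0.7]
opening: 0.0418
```

```bash
python3 go.py 427 181 30 170.5; python3 wz.py | grep -v -E "467|567|437|300\." ; python3 - <<'E'
from h import *
s=cam('side');t=cam('top')
a=cv2.resize(t['frame'][190:290,200:300],None,fx=4,fy=4,interpolation=cv2.INTER_CUBIC)
b=cv2.resize(s['frame'][250:350,230:330],None,fx=4,fy=4,interpolation=cv2.INTER_CUBIC)
cv2.imwrite('pics/k9.png',cv2.hconcat([a,b]))
E
```

```text
t 30.6 xyz [0.281 0.013 0.012] dr [-0.001 -0.002  0.004] pos [454.5 175.1  31.2] op 41.8 F [ 0.7  0.3 -0.7] q [ 0.14  0.39  1.93 -0.    0.83 -1.27]
top 107 [258.  225.3] z30 [627.7 145.2] z21 [629.2 146.4]
top 86 [255.3 238.1] z30 [597.8 151.2] z21 [598.9 152.4]
top 156 [252.1 253.1] z30 [563. 158.] z21 [563.9 159.3]
side 32 [265.1 308. ] z30 [622.1 156.7] z21 [628.8 148.5]
side 58 [275.4 313.2] z30 [593.3 158.7] z21 [599.6 150.4]
side 121 [287.7 319.5] z30 [559.6 161.1] z21 [565.5 152.9]
```

View pics/k9.png

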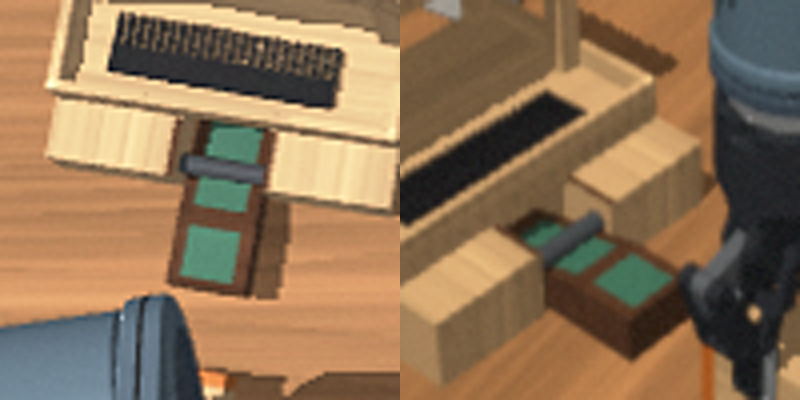

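Head mark at (252,253) in the top view puts the thin end at 60.1 mm (59.3 by the side view), so the wedge is home. Now the confirming tap.

Request:
servo_tool(hand=[38,38,38,38,38], xyz=[[-0.25,0,0],[-0.4,0,0],[-0.48,0,0],[-0.53,0,0],[-0.55,0,0]], dr=[[0,0,0],[0,0,0],[0,0,0],[0,0,0],[0,0,0]])

```text
time: 31.42
eef_pos: [0.5042, 0.1664, 0.0299]
tool_rot: [[-0.986, 0.164, -0.013], [0.164, 0.986, 0.0], [0.013, -0.002, -1.0]]
contact_force: [-16.6, 4.4, 7.4]
opening: 0.0422
```

Request:
servo_tool(hand=[38,38,38], xyz=[[-0.02,0,0],[-0.03,0,0],[-0.03,0,0]], dr=[[0,0,0],[0,0,0],[0,0,0]])

```text
time: 31.8
eef_pos: [0.5042, 0.1663, 0.0295]
tool_rot: [[-0.986, 0.164, -0.018], [0.164, 0.987, 0.0], [0.018, -0.003, -1.0]]
contact_force: [-20.5, 5.1, 10.4]
opening: 0.0418
```

The tap met about 20 N with no motion, stopping at the same position. I'll back off, lower the block and release it.

Request:
servo_tool(hand=[38,38,38,38], xyz=[[0.1,0,0],[0.35,0,0],[0.6,0,0],[0.6,0,0]], dr=[[0,0,0],[0,0,0],[0,0,0],[0,0,0]])

```text
time: 32.3
eef_pos: [0.4524, 0.1754, 0.0311]
tool_rot: [[-0.987, 0.163, -0.002], [0.163, 0.987, -0.0], [0.002, -0.0, -1.0]]
contact_force: [1.0, -0.9, -1.5]
opening: 0.042
```

Request:
servo_tool(hand=[38,38,38], xyz=[[0,0,0.02],[0,0,0.03],[0,0,0.03]], dr=[[0,0,0],[0,0,0],[0,0,0]])

```text
time: 32.67
eef_pos: [0.4553, 0.1751, 0.0284]
tool_rot: [[-0.986, 0.164, 0.001], [0.164, 0.986, 0.0], [-0.001, 0.0, -1.0]]
contact_force: [0.5, 0.0, -0.2]
opening: 0.0423
```

Weight is nearly off (force about 0 from -1.5), so the block is just touching the shelf. Release.

Request:
servo_tool(hand=[42,50,70,70,70], xyz=[[0,0,0.01],[0,0,0.01],[0,0,0.01],[0,0,0.01],[0,0,0.01]], dr=[[0,0,0],[0,0,0],[0,0,0],[0,0,0],[0,0,0]])

```text
time: 33.3
eef_pos: [0.4542, 0.1753, 0.0272]
tool_rot: [[-0.986, 0.164, -0.0], [0.164, 0.986, -0.0], [0.0, -0.0, -1.0]]
contact_force: [0.4, 0.6, 0.6]
opening: 0.0701
```

Request:
servo_tool(hand=[70,70,70,70], xyz=[[0,0,-0.2],[0,0,-0.6],[0,0,-1],[0.5,0,-1]], dr=[[0,0,0],[0,0,0],[0,0,0],[0,0,0]])

```text
time: 33.8
eef_pos: [0.4101, 0.1838, 0.1308]
tool_rot: [[-0.986, 0.166, 0.01], [0.166, 0.986, 0.002], [-0.01, 0.003, -1.0]]
contact_force: [-1.0, -0.3, 0.1]
opening: 0.0699
```

Request:
servo_tool(hand=[70,70,70], xyz=[[0.3,0,-0.6],[0.6,0,-0.9],[0.6,0,-0.9]], dr=[[0,0,0],[0,0,0],[0,0,0]])

```text
time: 34.17
eef_pos: [0.3455, 0.194, 0.2198]
tool_rot: [[-0.987, 0.162, 0.005], [0.162, 0.987, 0.001], [-0.005, 0.002, -1.0]]
contact_force: [0.5, 0.2, 0.0]
opening: 0.0699
```

```bash
python3 go.py 427 181 30 170.5; python3 wz.py | grep -v -E "467|567|437|300\." ; python3 - <<'E'
from h import *
s=cam('side');t=cam('top')
cv2.imwrite('pics/z1.png',s['frame'])
cv2.imwrite('pics/z2.png',cv2.resize(t['frame'][120:330,120:380],None,fx=3,fy=2.8,interpolation=cv2.INTER_CUBIC))
print(env.sense()['contact_force'])
E
```

```text
t 34.17 xyz [-0.816 -0.     1.902] dr [0.005 0.01  0.005] pos [345.5 194.  219.8] op 69.9 F [0.5 0.2 0. ] q [ 0.23 -0.02  1.89  0.    1.27 -1.18]
top 107 [258.  225.3] z30 [627.7 145.2] z21 [629.2 146.4]
top 86 [255.2 238. ] z30 [598.  151.3] z21 [599.2 152.6]
top 156 [252.2 253. ] z30 [563.2 157.9] z21 [564.1 159.2]
side 31 [265.3 308. ] z30 [621.9 156.6] z21 [628.6 148.3]
side 58 [275.5 313.1] z30 [593.2 158.3] z21 [599.6 150. ]
side 120 [287.8 319.6] z30 [559.5 161.2] z21 [565.4 153. ]
[-0.03372944 -0.80327641  0.49209761]
```

View pics/z1.png

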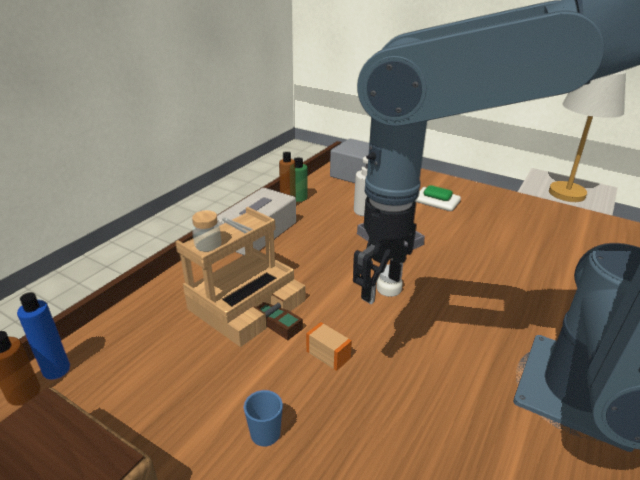

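View pics/z2.png

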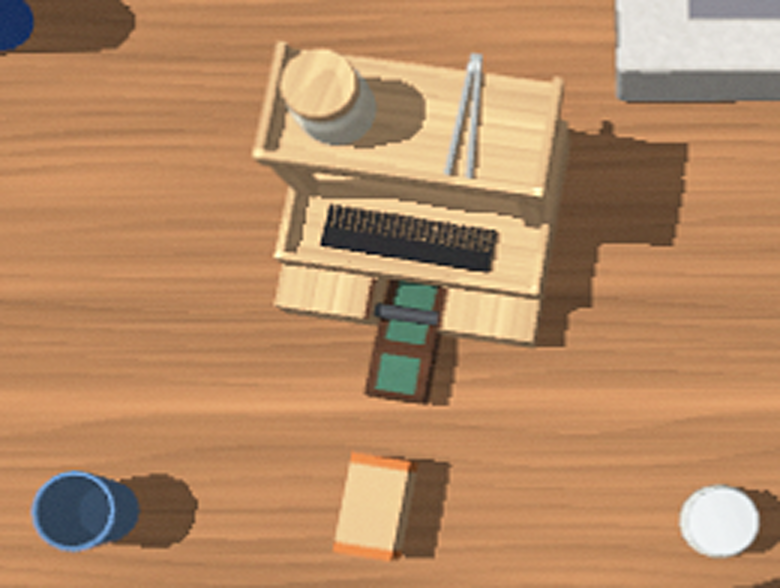

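The wedge is home (mark unchanged at (252,253)), the block stands upright alone, the bystanders are in place and the arm is clear. Handing in.

```bash
python3 -c "
from plant import env
print(env.job_done())"
```

```text
the job is handed in; nothing more can be done
None
```

The wedge is fully home in the slot, green face up, and I handed the job in at about 34 s of the 72 s allowed. No verdict was reported.

- **Wedge:** I stood it on the shelf in front of the slot and tipped it with the closed fingers. I then started it about 16 mm into the slot by hand and let go.
- **Taps:** The first drive with the block took it home. I backed off and tapped again; it met about 20 N and stopped at the same place.
- **Depth:** The head mark puts the thin end about 60 mm deep in the top view and 59 mm in the side view. The mark did not move after the last tap.
- **End state:** In the last pictures the block stands upright on its own, the bar is visibly raised over the wedge, and the jars, tumbler, comb and tweezer look untouched. The wrist force read about zero. I did not measure the bar's lift or the bystanders' positions.

**What disagreed:**
- The fingertips reached only about 8 mm past the reported TCP instead of 25 mm. Because of that, the first two tipping pushes passed over the wedge without touching it before the third, lower one worked.
- The two cameras differed by about 5 mm in position, so I worked from values measured relative to the slot.

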